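# Lay out the jeweller's bench for stone setting

## Task

Lay out the bench for stone setting: stack the three gem cases on the green mat, the large navy one lying flat in the middle of the mat with its long side along the mat's, the medium red one on it and the small yellow one on top, each centred on the one below with long sides parallel and nothing overhanging. Stand the white bur pot on the bench between the mat and the steel block, centred against the block's side that faces the mat, and the black loupe on the bench behind the block (the face away from the robot), centred on that face, each upright and about a finger's width (18 mm) clear of the block's rubber base. Do not move the amber jar or the wooden ring cone, and leave everything standing by itself.

Things in the scene. Friction and masses are not known exactly. Their poses are not given: they have to be found in the camera images.
- large_case_center (a point): Large gem case: closed navy-blue box with a brass seam, 100 x 64 x 28 mm (x, y, z), 0.15 to 0.31 kg, lying flat on the bench. Point at its centre, 14 mm above its underside; x along its long side, z up.
- medium_case_center (a point): Medium gem case: closed wine-red box with a brass seam, 68 x 44 x 22 mm (x, y, z), about 0.1 kg, lying flat. Point at its centre, 11 mm above its underside; x along its long side, z up.
- small_case_center (a point): Small gem case: closed yellow box with a brass seam, 40 x 26 x 18 mm (x, y, z), about 0.04 kg, lying flat. Point at its centre, 9 mm above its underside; x along its long side, z up.
- pot_center (a point): Bur pot: white upright cylinder, 44 mm diameter, 45 mm high, with thin steel burs sticking up out of it to 58 mm above its underside (fixed in it), about 0.12 kg. Point on its axis, 22.5 mm above its underside; z up.
- loupe_center (a point): Eye loupe: black upright cylinder with a steel band and a pale glass top, 34 mm diameter, 40 mm high, about 0.05 kg. Point on its axis, 20 mm above its underside; z up.
- mat: Green bench mat, 130 x 94 x 3 mm (x, y, z), fixed flat on the bench, on the left or on the right. Origin at the centre of its underside (bench level); x along its long side, which points away from the robot to within 20 degrees.
- block: Steel bench block: square steel plate 60 x 60 mm on a black rubber base 72 x 72 mm (the base's edge counts as the block's side), 32 mm high in all, fixed to the bench, on the other hand from the mat. Origin at the centre of its underside (bench level); x square to its back face, pointing away from the robot to within 15 degrees; y to its left, square to its side faces.
- jar_center (a point): Bystander: amber glass jar with a black cap, 40 mm diameter, 70 mm high, loose and upright at the back. Point half-way up.
- cone_center (a point): Bystander: pale wooden ring cone, foot 44 mm diameter, 70 mm high, loose and upright at the back. Point half-way up.
Mind the look-alikes: they are no part of the job. Of the things that look like the part that bears medium_case_center, take the one that is farthest to the robot's right at the start. Of the things that look like the part that bears small_case_center, take the one that is farthest to the robot's right at the start.

How it is judged:
At the end, for the whole second after the job is handed in: Cases stacked on the mat by size: large within 12 mm of its centre, the others within 12 mm lengthwise and 8 mm across of the one below, all parallel within 8 deg. Pot (mat side) and loupe (behind) upright, 5 to 33 mm off the block base, within 15 mm of the face's middle. All at rest (x of large_case_center in the frame of mat between -0.012 and 0.012 m and y of large_case_center in the frame of mat between -0.012 and 0.012 m and z of large_case_center in the frame of mat between 0.013 and 0.021 m and angle between the x axis of large_case_center and the x axis of mat, either way round below 0.14 rad and angle between each of large_case_center, medium_case_center, small_case_center's own z axis and vertical below 0.08 rad and x of medium_case_center in the frame of large_case_center between -0.012 and 0.012 m and y of medium_case_center in the frame of large_case_center between -0.008 and 0.008 m and z of medium_case_center in the frame of large_case_center between 0.021 and 0.029 m and angle between the x axis of medium_case_center and the x axis of large_case_center, either way round below 0.14 rad and x of small_case_center in the frame of medium_case_center between -0.012 and 0.012 m and y of small_case_center in the frame of medium_case_center between -0.008 and 0.008 m and z of small_case_center in the frame of medium_case_center between 0.016 and 0.024 m and angle between the x axis of small_case_center and the x axis of medium_case_center, either way round below 0.14 rad and ((y of pot_center in the frame of block between 0.063 and 0.091 m and y of mat in the frame of block above 0 m) or (y of pot_center in the frame of block between -0.091 and -0.063 m and y of mat in the frame of block below 0 m)) and x of pot_center in the frame of block between -0.015 and 0.015 m and height (world z) of pot_center between 0.0185 and 0.0265 m and angle between each of pot_center, loupe_center's own z axis and vertical below 0.1 rad and x of loupe_center in the frame of block between 0.058 and 0.086 m and y of loupe_center in the frame of block between -0.015 and 0.015 m and height (world z) of loupe_center between 0.016 and 0.024 m and linear speed of each of large_case, medium_case, small_case, pot, loupe below 0.02 m/s); the robot touches nothing.
It fails at once if the amber jar is moved by more than 20 mm (distance of jar_center from where it was at the start of the episode above 0.02 m).
It fails at once if the ring cone is moved by more than 20 mm (distance of cone_center from where it was at the start of the episode above 0.02 m).
It also fails if it takes over 138 s, if anything falls off the work surface, if the arm or the gripper's body presses on something with over 40 N, if the wrist force passes 120 N, or if a joint passes its speed limit or range.

## Robot

A 6-joint arm with a two-finger parallel gripper is mounted at the origin on the work surface. World frame = base frame: x ahead of the robot, y to its left, z up, the work surface at z = 0. Lengths are in m, angles in rad, forces in N, time in s.
With the tool pointing down it reaches from about 0.35 to 0.775 m from the base axis. Payload 5.5 kg.
Tool frame: the origin (TCP) lies midway between the tips of the shut fingers; the grasp point (between the pads) lies 19 mm behind it; z points along the fingers, y is the line along which they close (so a half turn about z gives the same grasp; the last joint's range is limited). The gripper opens to 85 mm and grips with 20 to 120 N. Pads are 22 mm wide; open, the fingers measure 114 mm over their backs; the gripper's body (76 mm by 85 mm) begins 54 mm behind the grasp point. The pads swing forward as they close: fully open they stand 13 mm farther back than shut.
Start: joints at [-1.276, 0.313, 0.046, 1.304, 0, 1.431], TCP at [0.242, -0.522, 0.231] pointing down, gripper open.
Joint ranges: [-2.76, 2.76], [-0.86, 1.69], [-1.03, 1.26], [-2.2, 2.34], [-1.47, 1.5], [-3.14, 3.14]. Speed limits (rad/s): [2.57, 2.57, 3.14, 3.14, 3.14, 3.14].

## Interface

Orientations are given as a unit quaternion [w, x, y, z].
In Python, from workcell import env gives the robot as it stands. The module is installed in compiled form; this text tells all that it offers.
- The arm moves only by the tool servo_tool, never from a script. Its argument "increments" is a list of rows, each an object of numbers: "grip": the closure, from 0 (fully open) to 1 (shut); "x", "y", "z": the shift along the tool's x, y, z in mm; "roll": the turn about the tool's z in degrees. In form: [{"grip": .., "x": .., "y": .., "z": .., "roll": ..}, ...]. A call has 1 to 5 rows; each row shifts and turns the commanded pose from where the row before left it, along the tool's axes as they then stand; what a row does not reach is not made up. A row lasts 1/12 s, in which the tool goes at most 41.7 mm and 7.16 degrees, less where a joint would pass 70% of its speed; a pose out of reach is approached as far as the arm can. A call is refused whole if a number of a shift passes 41.7 or a number of a turn 7.16, either way. A call with a gripper value outside its range is refused whole. The fingers move at their own pace and stop on an object; "grip_force" is the grip in N (left out, the last holds). Time passes only in rows, so rows that do not move let the fingers close. It gives the time, the measured TCP pose, the force, the opening and the grip force at its end, in the units of the state.
- env.get_state(): the state, without advancing time (a new reading comes with each control period).
- env.read_camera(name): name is "scene" or "top" or "wrist"; returns the picture (420x560x3 uint8, red, green, blue); there is no depth.
- env.get_calibration(name): a dict with "vertical_fov" (degrees; the focal length in pixels is half the picture's height over the tangent of half this angle, whatever the lens; pixels are square), "cx", "cy" (the principal point, pixels), "rvec" (rotation vector, rad) and "tvec" (3), from world to camera coordinates, as OpenCV has them; the wrist camera has in their place "tool_from_camera" (4x4, takes a point from camera to tool coordinates, whose origin is the TCP and whose axes are the flange's). Camera axes: x right, y down, z forward; pixel columns grow to the right and rows downward; lengths in m; the calibration is good to about 2 mm. A picture is of the moment at which its call begins: read the wrist's pose just before it. get_calibration takes no time and is no camera call.
- env.hand_in(): hands the job in; it is judged then, once.
The state is a dict: "clock": time; "joint_pos": joint angles; "qvel": joint speeds; "tau": joint torques, N m; "tcp_pos": TCP position; "orientation": TCP orientation; "wrist_force": force on the tool from outside, world axes, zero at the start; "ft_torque": the same for the moment, N m; "finger_gap": finger opening in m; "grip_force": force on a finger pad.
Only numpy, scipy, OpenCV 4.12 (cv2) and the standard library are available. Lean on these libraries where they do the work, as an engineer would, in place of code of your own. Each camera call takes 0.05 s, during which the arm holds its last target. There are 200 camera calls.

## Working session

There is one attempt and no reset: what is moved stays moved. The work goes in short steps, Python scripts to look and compute and a tool call to move; the robot and the scene stay as the last step left them, time stands still between calls to the robot, and variables do not carry over. Pictures are saved under pics/ and viewed, at most 14 in all, crops included, and the job is handed in when it is done.

Besides the shell and the picture viewer there is one more tool, called after "Call:" in YAML: its name, and indented under it one key for each argument. servo_tool: Moves the arm, as the interface text tells. Its arguments: {"type":"object","properties":{"increments":{"type":"array"},"grip_force":{"type":"number"}},"required":["increments"]}

```bash
mkdir -p pics
cat > h.py <<'E'
import numpy as np, cv2
from workcell import env
from scipy.spatial.transform import Rotation as R
def K(c):
    f=210/np.tan(np.radians(c["vertical_fov"])/2); return np.array([[f,0,c["cx"]],[0,f,c["cy"]],[0,0,1]])
def cam(name):
    c=env.get_calibration(name)
    if name=="wrist":
        s=env.get_state(); q=s["orientation"]; T=np.eye(4)
        T[:3,:3]=R.from_quat([q[1],q[2],q[3],q[0]]).as_matrix(); T[:3,3]=s["tcp_pos"]
        M=T@np.array(c["tool_from_camera"]); return K(c),M[:3,:3],M[:3,3]
    Rm=cv2.Rodrigues(np.array(c["rvec"],float))[0]; t=np.array(c["tvec"],float).ravel()
    return K(c),Rm.T,-Rm.T@t
def shot(name,fn=None):
    k=cam(name); im=env.read_camera(name)
    if fn: cv2.imwrite("pics/"+fn,im[:,:,::-1])
    return k,im
def ray(k,px,z):
    px=np.atleast_2d(np.array(px,float)); Km,Rm,o=k
    d=np.c_[px,np.ones(len(px))]@np.linalg.inv(Km).T@Rm.T
    return o+d*((z-o[2])/d[:,2])[:,None]
def proj(k,p):
    Km,Rm,o=k; c=(np.atleast_2d(p)-o)@Rm; u=c@Km.T; return u[:,:2]/u[:,2:]
E
python3 - <<'E'
from h import *
for n in("top","scene"):
    k,im=shot(n,n+"0.png"); print(n,k[2],k[1][:,2],env.get_calibration(n))
s=env.get_state(); print(s)
print(env.get_calibration("wrist"))
a=cv2.imread("pics/top0.png");
E
```

```text
top [0.43690116 0.01397321 1.16733907] [ 0.17868186 -0.00449478 -0.98389664] {'vertical_fov': 54.138892153015924, 'cx': 279.4884620889152, 'cy': 211.68388869652023, 'rvec': array([ 2.13803872, -2.1213931 ,  0.19737114]), 'tvec': array([0.00391269, 0.63850808, 1.07053748])}
scene [1.10380996 0.49196068 0.49840529] [-0.5755313  -0.6165888  -0.53719826] {'vertical_fov': 57.767459633763444, 'cx': 283.9773380042908, 'cy': 209.24859563038174, 'rvec': array([ 0.93143791,  2.30632086, -1.27382611]), 'tvec': array([ 0.46819835, -0.18526324,  1.20635708])}
{'clock': 0.1, 'joint_pos': array([-1.27560920e+00,  3.13968495e-01,  4.50930961e-02,  1.30363486e+00,
        6.83044632e-06,  1.43119712e+00]), 'qvel': array([-0.0015728 , -0.0017051 , -0.0002571 ,  0.00050738, -0.00050941,
       -0.00080788]), 'tau': array([ 2.66108749e-03, -4.81728029e+01,  2.99242759e+01,  1.27483439e-02,
       -8.31753891e-05, -3.98193563e-06]), 'tcp_pos': array([ 0.24205509, -0.52105109,  0.2304737 ]), 'orientation': array([-8.54641285e-04,  9.76462663e-01,  2.15684800e-01, -6.31947955e-05]), 'wrist_force': array([ 0.7274743 , -0.08233176,  0.72081981]), 'ft_torque': array([ 0.01138771,  0.01465125, -0.06481466]), 'grip_force': 0.0, 'finger_gap': 0.0855507610038116}
{'vertical_fov': 63.90508952680085, 'cx': 280.97097289671683, 'cy': 210.41624072957424, 'tool_from_camera': array([[-1.67845211e-03, -9.51735439e-01, -3.06915031e-01,
         7.89764144e-02],
       [ 9.99998473e-01, -1.74691352e-03, -5.16430817e-05,
         1.14496069e-03],
       [-4.87003466e-04, -3.06914649e-01,  9.51736918e-01,
        -1.41932785e-01],
       [ 0.00000000e+00,  0.00000000e+00,  0.00000000e+00,
         1.00000000e+00]])}
```

View pics/top0.png

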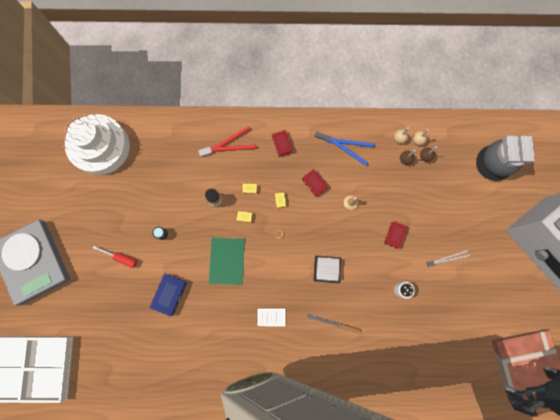

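View pics/scene0.png

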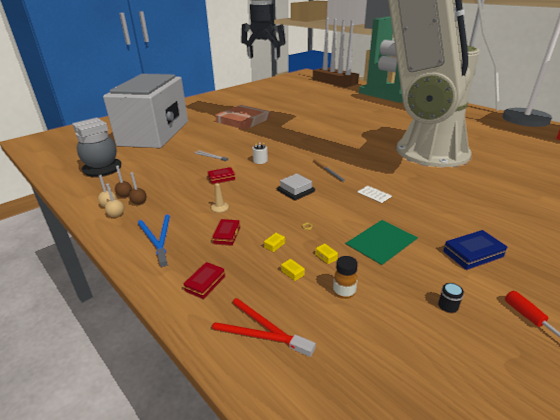

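The top view shows these parts:
- Navy case (169,295), green mat (227,261), block (327,269), pot (405,290), loupe (160,233).
- Jar (213,198) and cone (351,202), the two bystanders.
- Red candidates: (397,235), (316,183), (283,143). The rightmost is (397,235).
- Yellow candidates: (280,200), (250,188), (245,216). The rightmost is (280,200).

Next I'll measure these and confirm the two picks in an enlarged crop.

```bash
cat >> h.py <<'E'
def hsvmask(im,lo,hi):
    h=cv2.cvtColor(im,cv2.COLOR_RGB2HSV); return cv2.inRange(h,np.array(lo),np.array(hi))
RNG=dict(green=((70,100,40),(90,255,255)),navy=((105,120,30),(128,255,255)),yellow=((24,150,120),(34,255,255)),
 red=((165,120,40),(180,255,255)))
def rects(k,im,name,z,amin=30):
    m=cv2.morphologyEx(hsvmask(im,*RNG[name]),cv2.MORPH_CLOSE,np.ones((5,5)))
    out=[]
    for c in cv2.findContours(m,cv2.RETR_EXTERNAL,cv2.CHAIN_APPROX_NONE)[0]:
        if cv2.contourArea(c)<amin: continue
        P=ray(k,c[:,0,:],z)[:,:2]
        (cx,cy),(w,h),a=cv2.minAreaRect((P*1000).astype(np.float32))
        if w<h: w,h,a=h,w,a+90
        M=cv2.moments(c); out.append((M['m10']/M['m00'],M['m01']/M['m00'],cx,cy,w,h,(a+90)%180-90))
    return out
E
python3 - <<'E'
from h import *
k=cam("top"); im=cv2.imread("pics/top0.png")[:,:,::-1].copy()
for n,z in(("green",.003),("navy",.028),("red",.022),("yellow",.018)):
    for r in rects(k,im,n,z): print(n,np.round(r,1))
for n,p,z in(("loupe",(160,233),.04),("pot",(405,290),.045),("block",(327,269),.032),("jar",(212,195),.07),("cone",(351,202),.03)): print(n,ray(k,p,z).round(3))
a=cv2.resize(im[120:310,220:430],None,fx=3,fy=3,interpolation=cv2.INTER_CUBIC)
cv2.imwrite("pics/crop0.png",a[:,:,::-1])
E
```

```text
green [226.4 260.8 507.4 156.9 123.   88.7  -1.5]
navy [167.7 294.4 413.2 309.8  95.2  61.5 -20.8]
navy [ 349.   146.8  838.6 -193.1  125.9   65.6   68. ]
red [ 396.   234.5  582.4 -318.9   63.1   40.5  -21.9]
red [314.7 182.1 731.5 -91.4  63.   40.1  38.5]
red [281.9 142.6 849.9   3.5  63.7  39.4  20.4]
loupe [[0.579 0.338 0.04 ]]
pot [[ 0.43  -0.33   0.045]]
block [[ 0.485 -0.123  0.032]]
jar [[0.681 0.194 0.07 ]]
cone [[ 0.673 -0.193  0.03 ]]
```

View pics/crop0.png

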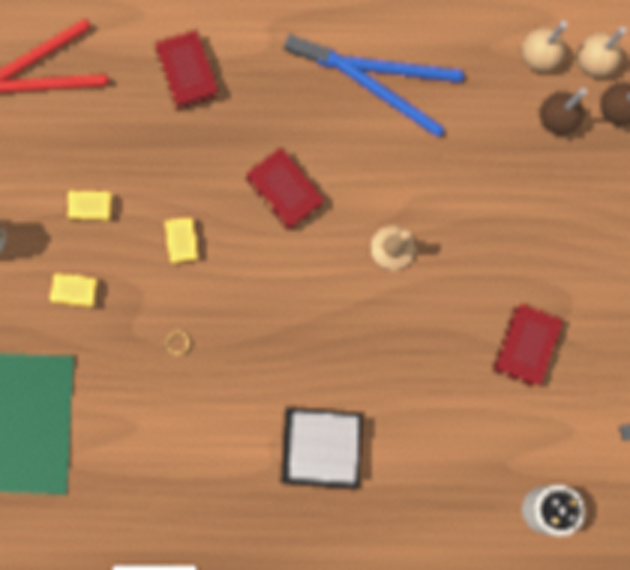

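The targets are confirmed: the red case at crop (530,345) and the yellow case at crop (181,240) are the rightmost of their kinds. The pot comes first, with the fingers turned along the block's x.

Call:
servo_tool:
  increments:
    - {"grip": 0, "roll": -7.1}
    - {"grip": 0, "roll": -7.1}
    - {"grip": 0, "roll": -7.1}
    - {"grip": 0, "roll": -7.1}
    - {"grip": 0, "roll": -7.1}

```text
invalid input at $.increments[0]: expected keys grip, x, y, z, roll
```

Call:
servo_tool:
  increments:
    - {"grip": 0, "roll": -7.1}
    - {"grip": 0, "roll": -7.1}
    - {"grip": 0, "roll": -7.1}
    - {"grip": 0, "roll": -7.1}
    - {"grip": 0, "roll": -1.2}

```text
invalid input at $.increments[0]: expected keys grip, x, y, z, roll
```

Call:
servo_tool:
  increments:
    - {"grip": 0, "x": 24, "y": 23.5, "z": 4}
    - {"grip": 0, "x": 24, "y": 23.5, "z": 4}
    - {"grip": 0, "x": 24, "y": 23.5, "z": 4}
    - {"grip": 0, "x": 24, "y": 23.5, "z": 4}

```text
invalid input at $.increments[0]: expected keys grip, x, y, z, roll
```

Call:
servo_tool:
  increments:
    - {"grip": 0, "x": 24, "y": 23.5, "z": 4}
    - {"grip": 0, "x": 24, "y": 23.5, "z": 4}
    - {"grip": 0, "x": 24, "y": 23.5, "z": 4}
    - {"grip": 0, "x": 24, "y": 23.5, "z": 4}
    - {"grip": 0}

```text
invalid input at $.increments[0]: expected keys grip, x, y, z, roll
```

```bash
cat >> h.py <<'E'
def where():
    s=env.get_state(); q=s["orientation"]; M=R.from_quat([q[1],q[2],q[3],q[0]]).as_matrix()
    p=np.array(s["tcp_pos"])*1000; return p,M,np.degrees(np.arctan2(M[1,0],M[0,0]))
def plan(x,y,z,psi=None):
    "mm, deg: roll first, then the shift in the turned tool axes"
    p,M,a=where(); psi=a if psi is None else psi
    r=(a-psi+180)%360-180; c,s=np.cos(np.radians(psi)),np.sin(np.radians(psi)); d=np.array([x,y,z])-p
    print("now",p.round(1),"psi %.1f"%a,"t %.1f"%env.get_state()["clock"],"q6 %.2f"%env.get_state()["joint_pos"][5],"-> roll %.1f  x %.1f y %.1f z %.1f"%(r,c*d[0]+s*d[1],s*d[0]-c*d[1],-d[2]))
E
python3 - <<'E'
from h import *
k,im=shot("wrist","w1.png"); print(where(),env.get_state()["clock"])
for n,z in(("red",.022),("green",.003)):
    for r in rects(k,im,n,z): print(n,np.round(r,1))
print(proj(k,[[.43,-.33,.045],[.485,-.123,.032]]))
E
```

```text
(array([ 242.09381579, -521.12185273,  230.60520391]), array([[ 9.06945882e-01,  4.21246947e-01, -4.19232153e-04],
       [ 4.21247114e-01, -9.06944901e-01,  1.34742397e-03],
       [ 1.87377769e-04, -1.39864095e-03, -9.99999004e-01]]), np.float64(24.913348554021837)) 0.15
[[ 156.99750002 -132.69853317]
 [-100.44473586 -373.42221074]]
```

View pics/w1.png

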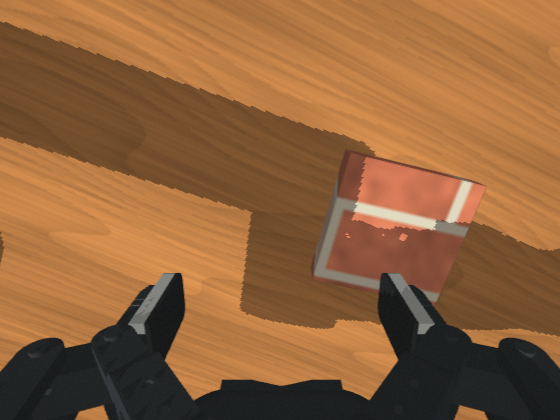

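The rows were refused because every key must be present, so the arm hasn't moved. The picture shows only a brick-like box at (400,230) and the fingers at the bottom. I'll repeat the move with all keys.

Call:
servo_tool:
  increments:
    - {"grip": 0, "x": 0, "y": 0, "z": 0, "roll": -7.1}
    - {"grip": 0, "x": 0, "y": 0, "z": 0, "roll": -7.1}
    - {"grip": 0, "x": 0, "y": 0, "z": 0, "roll": -7.1}
    - {"grip": 0, "x": 0, "y": 0, "z": 0, "roll": -7.1}
    - {"grip": 0, "x": 0, "y": 0, "z": 0, "roll": -7.1}

```text
clock: 0.57
tcp_pos: [0.2421, -0.5213, 0.2309]
orientation: [-0.0, 0.863, 0.506, 0.0]
wrist_force: [-0.5, -0.7, -0.5]
finger_gap: 0.0856
grip_force: 0.0
```

Call:
servo_tool:
  increments:
    - {"grip": 0, "x": 0, "y": 0, "z": 0, "roll": -7.1}
    - {"grip": 0, "x": 0, "y": 0, "z": 0, "roll": -7.1}
    - {"grip": 0, "x": 0, "y": 0, "z": 0, "roll": -7.1}
    - {"grip": 0, "x": 0, "y": 0, "z": 0, "roll": -7.1}
    - {"grip": 0, "x": 0, "y": 0, "z": 0, "roll": -1.2}

```text
clock: 0.98
tcp_pos: [0.2421, -0.5213, 0.2309]
orientation: [-0.0, 0.706, 0.708, 0.0]
wrist_force: [-0.5, -0.2, -0.2]
finger_gap: 0.0851
grip_force: 0.0
```

Call:
servo_tool:
  increments:
    - {"grip": 0, "x": 24, "y": 23.5, "z": 4, "roll": 0}
    - {"grip": 0, "x": 24, "y": 23.5, "z": 4, "roll": 0}
    - {"grip": 0, "x": 24, "y": 23.5, "z": 4, "roll": 0}
    - {"grip": 0, "x": 24, "y": 23.5, "z": 4, "roll": 0}

```text
clock: 1.32
tcp_pos: [0.3367, -0.4245, 0.2149]
orientation: [-0.0, 0.708, 0.706, 0.0]
wrist_force: [0.2, -0.2, -0.2]
finger_gap: 0.0853
grip_force: 0.0
```

Call:
servo_tool:
  increments:
    - {"grip": 0, "x": 24, "y": 23.5, "z": 4, "roll": 0}
    - {"grip": 0, "x": 24, "y": 23.5, "z": 4, "roll": 0}
    - {"grip": 0, "x": 24, "y": 23.5, "z": 4, "roll": 0}
    - {"grip": 0, "x": 24, "y": 23.5, "z": 4, "roll": 0}
    - {"grip": 0, "x": 0, "y": 0, "z": 0, "roll": 0}

```text
clock: 1.73
tcp_pos: [0.4328, -0.325, 0.1984]
orientation: [-0.001, 0.706, 0.708, 0.001]
wrist_force: [0.4, 0.6, -0.3]
finger_gap: 0.0854
grip_force: 0.0
```

Run:
```python
from h import *
k,im=shot("wrist","w2.png"); print(where()[0],where()[2],env.get_state()["clock"])
for n,z in(("red",.022),("green",.003)):
    for r in rects(k,im,n,z): print(n,np.round(r,1))
print(proj(k,[[.43,-.33,.045],[.485,-.123,.032]]))
```

```text
[ 431.54431796 -326.9067921   198.70586422] 90.15364266066756 1.7833
red [ 433.   180.6  580.8 -319.9   73.1   42.3  -21.7]
[[277.00300983 197.6237376 ]
 [349.0024243  -69.40628169]]
```

View pics/w2.png

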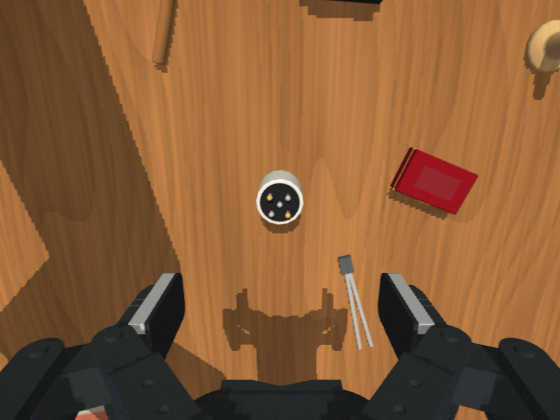

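The wrist view shows the pot's rim centred near (279,200), the red case at (433,181) and the block's edge at the top. I'll turn the rim centre into a position.

Run:
```python
from h import *
k=cam("wrist"); im=cv2.imread("pics/w2.png")
m=cv2.inRange(cv2.cvtColor(im,cv2.COLOR_BGR2GRAY),0,60); m[:150]=0;m[240:]=0;m[:,:240]=0;m[:,320:]=0
m=cv2.morphologyEx(m,cv2.MORPH_CLOSE,np.ones((9,9)))
c=max(cv2.findContours(m,cv2.RETR_EXTERNAL,cv2.CHAIN_APPROX_NONE)[0],key=cv2.contourArea)
e=cv2.minEnclosingCircle(c); print(e); P=ray(k,e[0],.044)[0]*1000; print(P)
plan(P[0],P[1],60,90); plan(P[0],P[1],6,90)
```

```text
((279.3214416503906, 201.6607208251953), 19.176071166992188)
[ 430.6537691  -336.36691751   44.        ]
now [ 431.5 -326.9  198.7] psi 90.2 t 1.8 q6 0.77 -> roll 0.2  x -9.5 y -0.9 z 138.7
now [ 431.5 -326.9  198.7] psi 90.2 t 1.8 q6 0.77 -> roll 0.2  x -9.5 y -0.9 z 192.7
```

Call:
servo_tool:
  increments:
    - {"grip": 0, "x": -4, "y": 0, "z": 35, "roll": 0}
    - {"grip": 0, "x": -4, "y": 0, "z": 35, "roll": 0}
    - {"grip": 0, "x": 0, "y": 0, "z": 35, "roll": 0}
    - {"grip": 0, "x": 0, "y": 0, "z": 30, "roll": 0}
    - {"grip": 0, "x": 0, "y": 0, "z": 25, "roll": 0}
  grip_force: 40

```text
clock: 2.2
tcp_pos: [0.4287, -0.3376, 0.037]
orientation: [-0.001, 0.708, 0.706, -0.0]
wrist_force: [0.1, -0.7, 0.3]
finger_gap: 0.0851
grip_force: 0.0
```

Call:
servo_tool:
  increments:
    - {"grip": 0, "x": 0, "y": 0, "z": 20, "roll": 0}
    - {"grip": 0, "x": 0, "y": 0, "z": 13, "roll": 0}
    - {"grip": 0, "x": 0, "y": 0, "z": 0, "roll": 0}
    - {"grip": 0.3, "x": 0, "y": 0, "z": 0, "roll": 0}
    - {"grip": 0.4, "x": 0, "y": 0, "z": 0, "roll": 0}

```text
clock: 2.62
tcp_pos: [0.4303, -0.3386, 0.0072]
orientation: [0.001, 0.708, 0.707, -0.0]
wrist_force: [0.4, -0.8, -0.1]
finger_gap: 0.0636
grip_force: 0.0
```

Call:
servo_tool:
  increments:
    - {"grip": 0.5, "x": 0, "y": 0, "z": 0, "roll": 0}
    - {"grip": 0.6, "x": 0, "y": 0, "z": 0, "roll": 0}
    - {"grip": 0.8, "x": 0, "y": 0, "z": 0, "roll": 0}
    - {"grip": 1, "x": 0, "y": 0, "z": 0, "roll": 0}
    - {"grip": 1, "x": 0, "y": 0, "z": 0, "roll": 0}

```text
clock: 3.03
tcp_pos: [0.431, -0.3387, 0.0079]
orientation: [0.002, 0.707, 0.707, -0.0]
wrist_force: [-1.2, -0.8, 6.4]
finger_gap: 0.0433
grip_force: 40.8
```

Run:
```python
from h import *
k=cam("top"); im=cv2.imread("pics/top0.png")
# block steel plate: bright, low saturation near (327,269)
h=cv2.cvtColor(im,cv2.COLOR_BGR2HSV); m=cv2.inRange(h,np.array((0,0,140)),np.array((180,60,255)))
m[:250]=0;m[290:]=0;m[:,:308]=0;m[:,348:]=0
c=max(cv2.findContours(m,cv2.RETR_EXTERNAL,cv2.CHAIN_APPROX_NONE)[0],key=cv2.contourArea)
print(cv2.minAreaRect((ray(k,c[:,0],.032)[:,:2]*1000).astype(np.float32)))
plan(430,-336,100)
```

```text
((485.2305603027344, -123.59976196289062), (60.44190979003906, 60.5347900390625), 86.05474090576172)
now [ 431.  -338.7    7.9] psi 90.0 t 3.0 q6 0.76 -> roll 0.0  x 2.7 y -1.0 z -92.1
```

Call:
servo_tool:
  increments:
    - {"grip": 1, "x": 0, "y": 0, "z": -20, "roll": 0}
    - {"grip": 1, "x": 0, "y": 0, "z": -35, "roll": 0}
    - {"grip": 1, "x": 0, "y": 0, "z": -35, "roll": 0}
    - {"grip": 1, "x": 0, "y": 0, "z": -35, "roll": 0}
    - {"grip": 1, "x": 25, "y": 14, "z": -25, "roll": 0}

```text
clock: 3.45
tcp_pos: [0.4439, -0.3162, 0.1598]
orientation: [0.003, 0.709, 0.706, -0.001]
wrist_force: [0.6, -1.1, -0.9]
finger_gap: 0.0429
grip_force: 41.2
```

Call:
servo_tool:
  increments:
    - {"grip": 1, "x": 25, "y": 14, "z": 0, "roll": 0}
    - {"grip": 1, "x": 25, "y": 14, "z": 0, "roll": 0}
    - {"grip": 1, "x": 24, "y": 12, "z": 0, "roll": 0}
    - {"grip": 1, "x": 0, "y": 0, "z": 0, "roll": 0}
    - {"grip": 1, "x": 0, "y": 0, "z": 0, "roll": 0}

```text
clock: 3.87
tcp_pos: [0.4844, -0.2371, 0.1564]
orientation: [0.0, 0.706, 0.708, -0.0]
wrist_force: [-0.3, -0.3, -1.8]
finger_gap: 0.0433
grip_force: 41.2
```

Run:
```python
from h import *
k,im=shot("wrist","w3.png"); print(where()[0],where()[2],env.get_state()["clock"])
uv=proj(k,[.485,-.124,.032])[0]; print(uv)
h=cv2.cvtColor(im,cv2.COLOR_RGB2HSV); u,v=uv.astype(int); m=cv2.inRange(h,np.array((0,0,110)),np.array((180,60,255)))
w=np.zeros_like(m); w[max(v-80,0):v+80,u-80:u+80]=1; m*=w
c=max(cv2.findContours(m,cv2.RETR_EXTERNAL,cv2.CHAIN_APPROX_NONE)[0],key=cv2.contourArea)
print(cv2.minAreaRect((ray(k,c[:,0],.032)[:,:2]*1000).astype(np.float32)))
for r in rects(k,im,"green",.003): print(np.round(r,1))
plan(490,-48,130)
```

```text
[ 484.12448355 -238.05829899  156.35214766] 90.09406082834839 3.9167
[281.04081644  50.11557398]
((487.6269226074219, -125.87147521972656), (59.00204849243164, 59.439537048339844), 86.10871887207031)
now [ 484.1 -238.1  156.4] psi 90.1 t 3.9 q6 0.96 -> roll 0.0  x 190.0 y 6.2 z 26.4
```

View pics/w3.png

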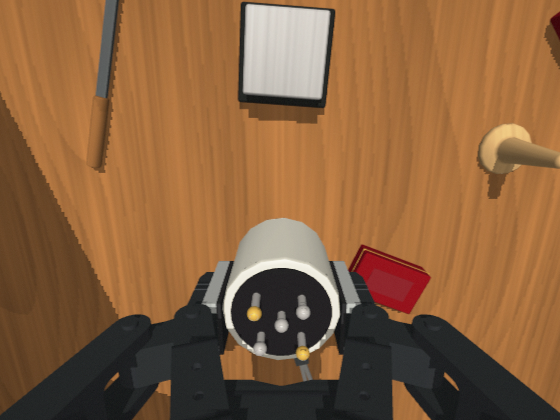

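The block's plate is at (286,52) in the picture and measures about (487,-125) mm with yaw -3.9°; the pot is held straight. I'll carry it over and set it down.

Call:
servo_tool:
  increments:
    - {"grip": 1, "x": 36, "y": 0, "z": 0, "roll": 2}
    - {"grip": 1, "x": 37, "y": 3, "z": 0, "roll": 2}
    - {"grip": 1, "x": 38, "y": 6, "z": 0, "roll": 0}
    - {"grip": 1, "x": 38, "y": 6, "z": 0, "roll": 0}
    - {"grip": 1, "x": 38, "y": 6, "z": 0, "roll": 0}

```text
clock: 4.33
tcp_pos: [0.5142, -0.053, 0.1563]
orientation: [0.0, 0.732, 0.681, -0.0]
wrist_force: [0.7, -0.4, -0.9]
finger_gap: 0.0432
grip_force: 41.2
```

Call:
servo_tool:
  increments:
    - {"grip": 1, "x": 0, "y": 0, "z": 0, "roll": 0}
    - {"grip": 1, "x": 0, "y": 0, "z": 0, "roll": 0}
    - {"grip": 1, "x": 0, "y": 0, "z": 0, "roll": 0}

```text
clock: 4.58
tcp_pos: [0.5142, -0.054, 0.1562]
orientation: [0.0, 0.731, 0.682, -0.0]
wrist_force: [-0.0, -0.2, -1.9]
finger_gap: 0.0432
grip_force: 41.2
```

Run:
```python
from h import *
plan(491.5,-50.5,8.5,86)
```

```text
now [514.2 -54.  156.2] psi 86.0 t 4.6 q6 1.38 -> roll -0.0  x 1.9 y -22.9 z 147.7
```

Call:
servo_tool:
  increments:
    - {"grip": 1, "x": 2, "y": -23, "z": 10, "roll": 0}
    - {"grip": 1, "x": 0, "y": 0, "z": 35, "roll": 0}
    - {"grip": 1, "x": 0, "y": 0, "z": 35, "roll": 0}
    - {"grip": 1, "x": 0, "y": 0, "z": 30, "roll": 0}
    - {"grip": 1, "x": 0, "y": 0, "z": 20, "roll": 0}

```text
clock: 5.0
tcp_pos: [0.4896, -0.0514, 0.0237]
orientation: [-0.001, 0.733, 0.681, -0.001]
wrist_force: [-0.1, 0.9, -2.4]
finger_gap: 0.0438
grip_force: 41.5
```

Call:
servo_tool:
  increments:
    - {"grip": 1, "x": 0, "y": 0, "z": 10, "roll": 0}
    - {"grip": 1, "x": 0, "y": 0, "z": 5, "roll": 0}
    - {"grip": 1, "x": 0, "y": 0, "z": 2.5, "roll": 0}
    - {"grip": 1, "x": 0, "y": 0, "z": 0, "roll": 0}
    - {"grip": 1, "x": 0, "y": 0, "z": 0, "roll": 0}

```text
clock: 5.42
tcp_pos: [0.4927, -0.0502, 0.01]
orientation: [0.001, 0.731, 0.682, 0.001]
wrist_force: [0.6, 0.2, -2.0]
finger_gap: 0.0429
grip_force: 41.5
```

Call:
servo_tool:
  increments:
    - {"grip": 0.45, "x": 0, "y": 0, "z": 0, "roll": 0}
    - {"grip": 0.35, "x": 0, "y": 0, "z": 0, "roll": 0}
    - {"grip": 0.2, "x": 0, "y": 0, "z": 0, "roll": 0}
    - {"grip": 0.2, "x": 0, "y": 0, "z": 0, "roll": 0}
    - {"grip": 0.2, "x": 0, "y": 0, "z": 0, "roll": 0}

```text
clock: 5.83
tcp_pos: [0.4918, -0.0495, 0.0092]
orientation: [0.0, 0.731, 0.682, 0.0]
wrist_force: [0.0, -0.3, 0.7]
finger_gap: 0.0685
grip_force: 0.0
```

Call:
servo_tool:
  increments:
    - {"grip": 0, "x": 0, "y": 0, "z": -15, "roll": 0}
    - {"grip": 0, "x": 0, "y": 0, "z": -35, "roll": 0}
    - {"grip": 0, "x": 0, "y": 0, "z": -40, "roll": 0}
    - {"grip": 0, "x": 0, "y": 0, "z": -40, "roll": 0}
    - {"grip": 0, "x": 0, "y": 0, "z": -40, "roll": 0}

```text
clock: 6.25
tcp_pos: [0.4909, -0.0493, 0.1806]
orientation: [-0.0, 0.731, 0.682, -0.0]
wrist_force: [1.0, 0.6, -0.3]
finger_gap: 0.0854
grip_force: 0.0
```

Run:
```python
from h import *
plan(413,310,200,90+69); plan(413,310,200,90-21)
```

```text
now [490.9 -49.3 180.6] psi 86.0 t 6.2 q6 1.38 -> roll -73.0  x 201.5 y 307.5 z -19.4
now [490.9 -49.3 180.6] psi 86.0 t 6.2 q6 1.38 -> roll 17.0  x 307.5 y -201.5 z -19.4
```

Call:
servo_tool:
  increments:
    - {"grip": 0, "x": 0, "y": 0, "z": -20, "roll": -7.1}
    - {"grip": 0, "x": 0, "y": 0, "z": 0, "roll": -7.1}
    - {"grip": 0, "x": 0, "y": 0, "z": 0, "roll": -7.1}
    - {"grip": 0, "x": 0, "y": 0, "z": 0, "roll": -7.1}
    - {"grip": 0, "x": 0, "y": 0, "z": 0, "roll": -7.1}

```text
clock: 6.67
tcp_pos: [0.4915, -0.0495, 0.1991]
orientation: [0.0, 0.486, 0.874, 0.0]
wrist_force: [0.1, 0.0, -1.1]
finger_gap: 0.0853
grip_force: 0.0
```

Call:
servo_tool:
  increments:
    - {"grip": 0, "x": 0, "y": 0, "z": 0, "roll": -7.1}
    - {"grip": 0, "x": 0, "y": 0, "z": 0, "roll": -7.1}
    - {"grip": 0, "x": 0, "y": 0, "z": 0, "roll": -7.1}
    - {"grip": 0, "x": 0, "y": 0, "z": 0, "roll": -7.1}
    - {"grip": 0, "x": 0, "y": 0, "z": 0, "roll": -7.1}

```text
clock: 7.08
tcp_pos: [0.4914, -0.0495, 0.1988]
orientation: [-0.0, 0.196, 0.981, -0.0]
wrist_force: [0.5, -0.7, -0.4]
finger_gap: 0.0854
grip_force: 0.0
```

Call:
servo_tool:
  increments:
    - {"grip": 0, "x": 20, "y": 31, "z": 0, "roll": -2}
    - {"grip": 0, "x": 20, "y": 31, "z": 0, "roll": 0}
    - {"grip": 0, "x": 20, "y": 31, "z": 0, "roll": 0}
    - {"grip": 0, "x": 20, "y": 31, "z": 0, "roll": 0}
    - {"grip": 0, "x": 20, "y": 31, "z": 0, "roll": 0}

```text
clock: 7.5
tcp_pos: [0.4542, 0.1327, 0.1989]
orientation: [0.0, 0.182, 0.983, 0.0]
wrist_force: [0.3, 0.6, 0.4]
finger_gap: 0.0855
grip_force: 0.0
```

Call:
servo_tool:
  increments:
    - {"grip": 0, "x": 20, "y": 31, "z": 0, "roll": 0}
    - {"grip": 0, "x": 20, "y": 31, "z": 0, "roll": 0}
    - {"grip": 0, "x": 20, "y": 31, "z": 0, "roll": 0}
    - {"grip": 0, "x": 20, "y": 31, "z": 0, "roll": 0}
    - {"grip": 0, "x": 20, "y": 29, "z": 0, "roll": 0}

```text
clock: 7.92
tcp_pos: [0.4156, 0.3119, 0.1989]
orientation: [0.0, 0.182, 0.983, 0.0]
wrist_force: [0.9, 0.6, 0.4]
finger_gap: 0.0855
grip_force: 0.0
```

Call:
servo_tool:
  increments:
    - {"grip": 0, "x": 0, "y": 0, "z": 0, "roll": 0}
    - {"grip": 0, "x": 0, "y": 0, "z": 0, "roll": 0}

```text
clock: 8.08
tcp_pos: [0.4154, 0.3115, 0.1986]
orientation: [-0.0, 0.18, 0.984, -0.0]
wrist_force: [0.8, 0.4, -0.6]
finger_gap: 0.0854
grip_force: 0.0
```

Run:
```python
from h import *
k,im=shot("wrist","w4.png")
for n,z in(("navy",.028),("green",.003)):
    for r in rects(k,im,n,z,500): print(n,np.round(r,1))
plan(413,310,200,159.2)
```

```text
navy [281.4 183.1 414.2 311.6  98.7  62.3 -20.9]
green [191.  295.9 508.2 156.7 129.5  93.1  -1.8]
now [415.8 310.3 198.5] psi 159.1 t 8.1 q6 0.85 -> roll -0.1  x 2.5 y -1.3 z -1.5
```

View pics/w4.png

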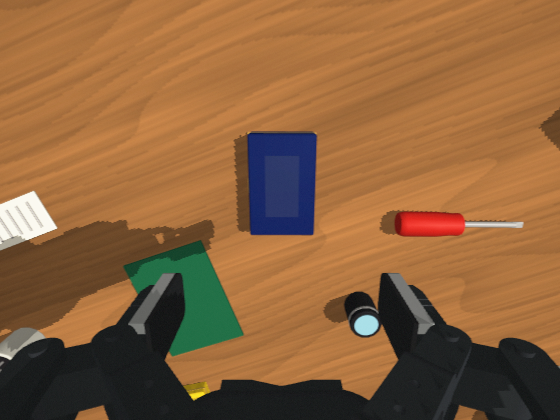

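The case is at (281,183), centred in the view and squared with the tool. The mat measures (508,157) mm with yaw -1.8°. I'll descend and grip the case across.

Call:
servo_tool:
  increments:
    - {"grip": 0, "x": 1, "y": -1, "z": 35, "roll": 0}
    - {"grip": 0, "x": 0, "y": 0, "z": 40, "roll": 0}
    - {"grip": 0, "x": 0, "y": 0, "z": 40, "roll": 0}
    - {"grip": 0, "x": 0, "y": 0, "z": 40, "roll": 0}
    - {"grip": 0, "x": 0, "y": 0, "z": 25, "roll": 0}
  grip_force: 50

```text
clock: 8.55
tcp_pos: [0.4136, 0.3066, 0.0154]
orientation: [-0.001, 0.183, 0.983, -0.001]
wrist_force: [-0.1, -0.7, 0.3]
finger_gap: 0.0854
grip_force: 0.0
```

Call:
servo_tool:
  increments:
    - {"grip": 0, "x": 0, "y": 0, "z": 13, "roll": 0}
    - {"grip": 0, "x": 0, "y": 0, "z": 8, "roll": 0}
    - {"grip": 0, "x": 0, "y": 0, "z": 0, "roll": 0}
    - {"grip": 0.1, "x": 0, "y": 0, "z": 0, "roll": 0}
    - {"grip": 0.2, "x": 0, "y": 0, "z": 0, "roll": 0}

```text
clock: 8.97
tcp_pos: [0.4165, 0.3094, -0.0009]
orientation: [0.001, 0.183, 0.983, 0.001]
wrist_force: [0.9, 1.4, 1.0]
finger_gap: 0.0684
grip_force: 0.8
```

Call:
servo_tool:
  increments:
    - {"grip": 0.3, "x": 0, "y": 0, "z": 0, "roll": 0}
    - {"grip": 0.5, "x": 0, "y": 0, "z": 0, "roll": 0}
    - {"grip": 1, "x": 0, "y": 0, "z": 0, "roll": 0}
    - {"grip": 1, "x": 0, "y": 0, "z": 0, "roll": 0}
    - {"grip": 1, "x": 0, "y": 0, "z": 0, "roll": 0}

```text
clock: 9.38
tcp_pos: [0.4168, 0.31, -0.0003]
orientation: [0.002, 0.182, 0.983, 0.001]
wrist_force: [0.8, -1.3, 6.3]
finger_gap: 0.0631
grip_force: 56.1
```

Run:
```python
from h import *
plan(508,157,120,178.2)
```

```text
now [ 4.168e+02  3.100e+02 -3.000e-01] psi 159.0 t 9.4 q6 0.85 -> roll -19.2  x -95.9 y -150.0 z -120.3
```

Call:
servo_tool:
  increments:
    - {"grip": 1, "x": 0, "y": 0, "z": -15, "roll": 0}
    - {"grip": 1, "x": 0, "y": 0, "z": -30, "roll": 0}
    - {"grip": 1, "x": 0, "y": 0, "z": -35, "roll": -6.4}
    - {"grip": 1, "x": 0, "y": 0, "z": -35, "roll": -6.4}
    - {"grip": 1, "x": 0, "y": 0, "z": 0, "roll": -6.4}

```text
clock: 9.8
tcp_pos: [0.4188, 0.3114, 0.1201]
orientation: [0.005, 0.013, 1.0, 0.003]
wrist_force: [1.5, 1.2, -1.6]
finger_gap: 0.0634
grip_force: 56.2
```

Call:
servo_tool:
  increments:
    - {"grip": 1, "x": -20, "y": -30, "z": 0, "roll": 0}
    - {"grip": 1, "x": -20, "y": -30, "z": 0, "roll": 0}
    - {"grip": 1, "x": -20, "y": -30, "z": 0, "roll": 0}
    - {"grip": 1, "x": -20, "y": -30, "z": 0, "roll": 0}
    - {"grip": 1, "x": -19, "y": -30, "z": 0, "roll": 0}

```text
clock: 10.22
tcp_pos: [0.5099, 0.155, 0.1133]
orientation: [0.0, 0.015, 1.0, -0.0]
wrist_force: [0.6, 0.5, -1.6]
finger_gap: 0.0632
grip_force: 56.3
```

Call:
servo_tool:
  increments:
    - {"grip": 1, "x": 0, "y": 0, "z": 20, "roll": 0}
    - {"grip": 1, "x": 0, "y": 0, "z": 0, "roll": 0}
    - {"grip": 1, "x": 0, "y": 0, "z": 0, "roll": 0}

```text
clock: 10.47
tcp_pos: [0.5078, 0.1558, 0.092]
orientation: [-0.002, 0.016, 1.0, -0.0]
wrist_force: [-0.2, -0.1, -2.4]
finger_gap: 0.0632
grip_force: 56.2
```

Run:
```python
from h import *
plan(511,157,3.5,178.2)
k,im=shot("wrist","w5.png")
p=where()[0]
for n,z in(("navy",(p[2]+28)/1000),("green",.003)):
    for r in rects(k,im,n,z,500): print(n,np.round(r,1))
```

```text
now [507.8 155.8  92. ] psi 178.2 t 10.5 q6 0.18 -> roll -0.0  x -3.1 y 1.3 z 88.5
navy [281.  270.9 499.  155.   96.9  62.5  -1.9]
green [283.9 145.1 457.8 158.   92.8  26.9  88.1]
```

View pics/w5.png

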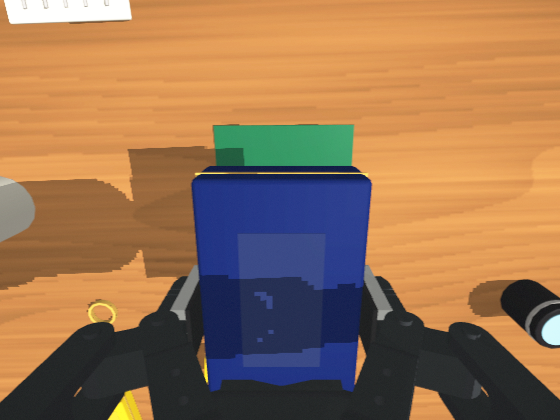

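The case is held square, with its near top edge at row 180, about 3 mm off the TCP as expected. The mat's near edge is at row 125. I'll lower it onto the mat.

Call:
servo_tool:
  increments:
    - {"grip": 1, "x": -3, "y": 1, "z": 30, "roll": 0}
    - {"grip": 1, "x": 0, "y": 0, "z": 30, "roll": 0}
    - {"grip": 1, "x": 0, "y": 0, "z": 18, "roll": 0}
    - {"grip": 1, "x": 0, "y": 0, "z": 7, "roll": 0}
    - {"grip": 1, "x": 0, "y": 0, "z": 3, "roll": 0}

```text
clock: 10.93
tcp_pos: [0.511, 0.1581, 0.0042]
orientation: [-0.001, 0.015, 1.0, -0.0]
wrist_force: [0.3, 0.7, -1.7]
finger_gap: 0.0628
grip_force: 56.2
```

Call:
servo_tool:
  increments:
    - {"grip": 1, "x": 0, "y": 0, "z": 1, "roll": 0}
    - {"grip": 1, "x": 0, "y": 0, "z": 0, "roll": 0}
    - {"grip": 0.2, "x": 0, "y": 0, "z": 0, "roll": 0}
    - {"grip": 0.1, "x": 0, "y": 0, "z": 0, "roll": 0}
    - {"grip": 0, "x": 0, "y": 0, "z": 0, "roll": 0}

```text
clock: 11.35
tcp_pos: [0.5135, 0.1573, 0.0051]
orientation: [0.001, 0.016, 1.0, 0.0]
wrist_force: [0.5, 0.9, 0.5]
finger_gap: 0.0852
grip_force: 0.0
```

Call:
servo_tool:
  increments:
    - {"grip": 0, "x": 0, "y": 0, "z": 0, "roll": 0}
    - {"grip": 0, "x": 0, "y": 0, "z": -20, "roll": 0}
    - {"grip": 0, "x": 0, "y": 0, "z": -40, "roll": 0}
    - {"grip": 0, "x": 0, "y": 0, "z": -40, "roll": 0}
    - {"grip": 0, "x": 0, "y": 0, "z": -40, "roll": 0}

```text
clock: 11.77
tcp_pos: [0.5118, 0.157, 0.1454]
orientation: [-0.0, 0.016, 1.0, -0.0]
wrist_force: [1.4, 0.5, -0.5]
finger_gap: 0.0856
grip_force: 0.0
```

Call:
servo_tool:
  increments:
    - {"grip": 0, "x": 0, "y": 0, "z": -40, "roll": 0}
    - {"grip": 0, "x": 0, "y": 0, "z": -20, "roll": 0}
    - {"grip": 0, "x": 0, "y": 0, "z": 0, "roll": 0}
    - {"grip": 0, "x": 0, "y": 0, "z": 0, "roll": 0}

```text
clock: 12.1
tcp_pos: [0.5135, 0.1573, 0.2056]
orientation: [0.002, 0.016, 1.0, 0.0]
wrist_force: [-0.1, -0.2, -0.4]
finger_gap: 0.0854
grip_force: 0.0
```

Run:
```python
from h import *
k,im=shot("wrist")
for n,z in(("navy",.031),("green",.003),("yellow",.018)):
    for r in rects(k,im,n,z,200): print(n,np.round(r,1))
plan(581,-320,205,158.2); plan(581,-320,205,68)
```

```text
navy [281.3 178.8 510.2 156.7  98.4  62.6  -2. ]
green [280.9 170.  508.6 156.4 128.6  92.3  -1.6]
yellow [236.1 347.8 709.1  95.9  39.1  34.5  88.1]
yellow [241.9 285.6 628.9 109.3  38.4  32.4  83. ]
now [512.4 157.1 203.8] psi 178.2 t 12.2 q6 0.18 -> roll 20.0  x -240.9 y -417.5 z -1.2
now [512.4 157.1 203.8] psi 178.2 t 12.2 q6 0.18 -> roll 110.2  x -416.7 y 242.4 z -1.2
```

The large case is on the mat within 2 mm and parallel. Next is the medium case at (581,-320).

Call:
servo_tool:
  increments:
    - {"grip": 0, "x": 0, "y": 0, "z": 0, "roll": 6.7}
    - {"grip": 0, "x": 0, "y": 0, "z": 0, "roll": 6.7}
    - {"grip": 0, "x": 0, "y": 0, "z": 0, "roll": 6.6}
    - {"grip": 0, "x": -18.5, "y": -32, "z": 0, "roll": 0}
    - {"grip": 0, "x": -18.5, "y": -32, "z": 0, "roll": 0}

```text
clock: 12.57
tcp_pos: [0.5215, 0.0848, 0.2014]
orientation: [-0.002, 0.187, 0.982, -0.0]
wrist_force: [1.9, -0.3, -0.0]
finger_gap: 0.0851
grip_force: 0.0
```

Call:
servo_tool:
  increments:
    - {"grip": 0, "x": -18.5, "y": -32, "z": 0, "roll": 0}
    - {"grip": 0, "x": -18.5, "y": -32, "z": 0, "roll": 0}
    - {"grip": 0, "x": -18.5, "y": -32, "z": 0, "roll": 0}
    - {"grip": 0, "x": -18.5, "y": -32, "z": 0, "roll": 0}
    - {"grip": 0, "x": -18.5, "y": -32, "z": 0, "roll": 0}

```text
clock: 12.98
tcp_pos: [0.5481, -0.1003, 0.2014]
orientation: [-0.002, 0.189, 0.982, 0.0]
wrist_force: [0.8, 0.5, -0.2]
finger_gap: 0.0857
grip_force: 0.0
```

Call:
servo_tool:
  increments:
    - {"grip": 0, "x": -18.5, "y": -32, "z": 0, "roll": 0}
    - {"grip": 0, "x": -18.5, "y": -32, "z": 0, "roll": 0}
    - {"grip": 0, "x": -18.5, "y": -32, "z": 0, "roll": 0}
    - {"grip": 0, "x": -18.5, "y": -32, "z": 0, "roll": 0}
    - {"grip": 0, "x": -18.5, "y": -32, "z": 0, "roll": 0}

```text
clock: 13.4
tcp_pos: [0.5748, -0.283, 0.2011]
orientation: [-0.002, 0.189, 0.982, 0.001]
wrist_force: [0.5, 0.5, 0.6]
finger_gap: 0.0852
grip_force: 0.0
```

Call:
servo_tool:
  increments:
    - {"grip": 0, "x": -18, "y": -33, "z": 0, "roll": 0}
    - {"grip": 0, "x": 0, "y": 0, "z": 0, "roll": 0}
    - {"grip": 0, "x": 0, "y": 0, "z": 0, "roll": 0}
    - {"grip": 0, "x": 0, "y": 0, "z": 0, "roll": 0}

```text
clock: 13.73
tcp_pos: [0.5793, -0.3185, 0.2014]
orientation: [-0.002, 0.189, 0.982, 0.001]
wrist_force: [-0.1, 1.1, 0.1]
finger_gap: 0.0852
grip_force: 0.0
```

Run:
```python
from h import *
k,im=shot("wrist","w6.png")
for n,z in(("red",.022),):
    for r in rects(k,im,n,z,200): print(n,np.round(r,1)); plan(r[2],r[3],-2,r[6]+180)
```

```text
red [530.  237.4 728.9 -97.8  82.5  42.8  39.2]
now [ 579.6 -317.9  202.2] psi 158.2 t 13.8 q6 -0.24 -> roll -60.9  x -254.8 y 76.3 z 204.2
red [ 281.5  189.6  584.4 -320.6   66.9   42.1  -21.9]
now [ 579.6 -317.9  202.2] psi 158.2 t 13.8 q6 -0.24 -> roll 0.2  x -5.4 y -0.7 z 204.2
```

View pics/w6.png

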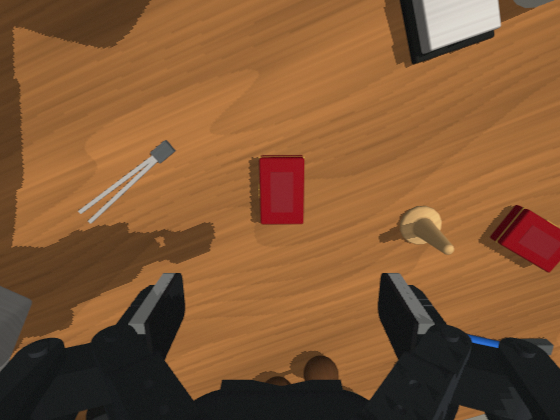

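The red case is at (281,190), aligned with the tool; the cone at (420,225) is well clear. I'll descend and grip.

Call:
servo_tool:
  increments:
    - {"grip": 0.1, "x": -5, "y": -1, "z": 35, "roll": 0}
    - {"grip": 0.1, "x": 0, "y": 0, "z": 40, "roll": 0}
    - {"grip": 0.1, "x": 0, "y": 0, "z": 40, "roll": 0}
    - {"grip": 0.1, "x": 0, "y": 0, "z": 40, "roll": 0}
    - {"grip": 0.1, "x": 0, "y": 0, "z": 25, "roll": 0}
  grip_force: 40

```text
clock: 14.2
tcp_pos: [0.5826, -0.3182, 0.0196]
orientation: [-0.002, 0.188, 0.982, 0.001]
wrist_force: [-0.1, 0.2, 0.9]
finger_gap: 0.0771
grip_force: 0.0
```

Call:
servo_tool:
  increments:
    - {"grip": 0.1, "x": 0, "y": 0, "z": 13, "roll": 0}
    - {"grip": 0.1, "x": 0, "y": 0, "z": 9, "roll": 0}
    - {"grip": 0.2, "x": 0, "y": 0, "z": 0, "roll": 0}
    - {"grip": 0.3, "x": 0, "y": 0, "z": 0, "roll": 0}
    - {"grip": 0.4, "x": 0, "y": 0, "z": 0, "roll": 0}

```text
clock: 14.62
tcp_pos: [0.5859, -0.3221, 0.0036]
orientation: [0.001, 0.189, 0.982, -0.001]
wrist_force: [0.9, 0.7, 0.8]
finger_gap: 0.0513
grip_force: 0.0
```

Call:
servo_tool:
  increments:
    - {"grip": 0.5, "x": 0, "y": 0, "z": 0, "roll": 0}
    - {"grip": 0.7, "x": 0, "y": 0, "z": 0, "roll": 0}
    - {"grip": 1, "x": 0, "y": 0, "z": 0, "roll": 0}
    - {"grip": 1, "x": 0, "y": 0, "z": 0, "roll": 0}
    - {"grip": 1, "x": 0, "y": 0, "z": 0, "roll": 0}

```text
clock: 15.03
tcp_pos: [0.5861, -0.3225, 0.0041]
orientation: [0.002, 0.189, 0.982, -0.001]
wrist_force: [-0.1, 2.6, 5.8]
finger_gap: 0.043
grip_force: 41.5
```

Run:
```python
from h import *
plan(510,156.7,150,178)
```

```text
now [ 586.1 -322.5    4.1] psi 158.2 t 15.0 q6 -0.24 -> roll -19.8  x 92.8 y 476.2 z -145.9
```

Call:
servo_tool:
  increments:
    - {"grip": 1, "x": 0, "y": 0, "z": -15, "roll": 0}
    - {"grip": 1, "x": 0, "y": 0, "z": -35, "roll": 0}
    - {"grip": 1, "x": 0, "y": 0, "z": -35, "roll": -6.6}
    - {"grip": 1, "x": 0, "y": 0, "z": -35, "roll": -6.6}
    - {"grip": 1, "x": 0, "y": 0, "z": -26, "roll": -6.6}

```text
clock: 15.45
tcp_pos: [0.5853, -0.3225, 0.1516]
orientation: [0.001, 0.015, 1.0, -0.001]
wrist_force: [0.4, -0.2, -1.1]
finger_gap: 0.0431
grip_force: 41.0
```

Call:
servo_tool:
  increments:
    - {"grip": 1, "x": 7, "y": 36.5, "z": 0, "roll": 0}
    - {"grip": 1, "x": 7, "y": 36.5, "z": 0, "roll": 0}
    - {"grip": 1, "x": 7, "y": 36.5, "z": 0, "roll": 0}
    - {"grip": 1, "x": 7, "y": 36.5, "z": 0, "roll": 0}
    - {"grip": 1, "x": 7, "y": 36.5, "z": 0, "roll": 0}

```text
clock: 15.87
tcp_pos: [0.5556, -0.137, 0.1483]
orientation: [0.0, 0.018, 1.0, -0.0]
wrist_force: [0.5, 0.3, -1.1]
finger_gap: 0.043
grip_force: 41.1
```

Call:
servo_tool:
  increments:
    - {"grip": 1, "x": 7, "y": 36.5, "z": 0, "roll": 0}
    - {"grip": 1, "x": 7, "y": 36.5, "z": 0, "roll": 0}
    - {"grip": 1, "x": 7, "y": 36.5, "z": 0, "roll": 0}
    - {"grip": 1, "x": 7, "y": 36.5, "z": 0, "roll": 0}
    - {"grip": 1, "x": 7, "y": 36.5, "z": 0, "roll": 0}

```text
clock: 16.28
tcp_pos: [0.527, 0.0468, 0.1484]
orientation: [0.001, 0.018, 1.0, -0.0]
wrist_force: [0.7, 0.9, -1.2]
finger_gap: 0.0433
grip_force: 41.1
```

Call:
servo_tool:
  increments:
    - {"grip": 1, "x": 7, "y": 36.5, "z": 0, "roll": 0}
    - {"grip": 1, "x": 7, "y": 36.5, "z": 0, "roll": 0}
    - {"grip": 1, "x": 7, "y": 38, "z": 0, "roll": 0}
    - {"grip": 1, "x": 0, "y": 0, "z": 0, "roll": 0}
    - {"grip": 1, "x": 0, "y": 0, "z": 0, "roll": 0}

```text
clock: 16.7
tcp_pos: [0.5098, 0.1589, 0.1482]
orientation: [0.0, 0.015, 1.0, -0.0]
wrist_force: [-0.6, -0.3, -1.2]
finger_gap: 0.0427
grip_force: 41.2
```

Run:
```python
from h import *
k,im=shot("wrist","w7.png"); p=where()[0]
for n,z in(("red",(p[2]+18)/1000),("navy",.031),("green",.003)):
    for r in rects(k,im,n,z,300): print(n,np.round(r,1))
plan(512,156.7,35.5,178)
```

```text
red [280.9 277.6 504.3 157.8  71.9  43.2  -1.7]
navy [279.4 171.1 483.3 157.4  62.7  48.9  88.2]
green [278.2 144.8 482.7 157.   92.4  76.8  88.7]
now [510.2 157.5 148.1] psi 178.1 t 16.8 q6 0.18 -> roll 0.1  x -1.8 y -0.8 z 112.6
```

View pics/w7.png

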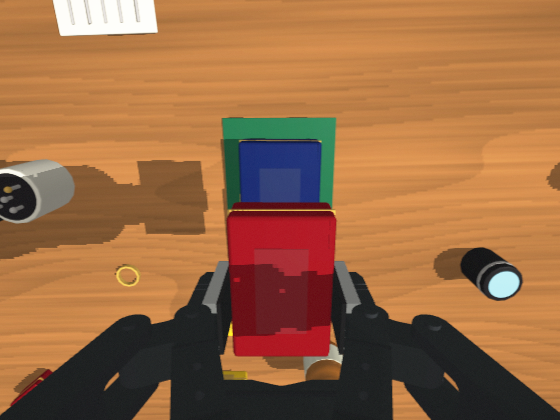

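Red is held centred over navy across (col 281 against 280) and about 3.5 mm ahead of the TCP. I'll lower it onto the large case.

Call:
servo_tool:
  increments:
    - {"grip": 1, "x": -3, "y": -1, "z": 30, "roll": 0}
    - {"grip": 1, "x": 0, "y": 0, "z": 35, "roll": 0}
    - {"grip": 1, "x": 0, "y": 0, "z": 25, "roll": 0}
    - {"grip": 1, "x": 0, "y": 0, "z": 13, "roll": 0}
    - {"grip": 1, "x": 0, "y": 0, "z": 6, "roll": 0}

```text
clock: 17.17
tcp_pos: [0.5118, 0.1537, 0.0363]
orientation: [-0.002, 0.019, 1.0, -0.001]
wrist_force: [-0.6, 0.2, -1.5]
finger_gap: 0.0428
grip_force: 41.2
```

Call:
servo_tool:
  increments:
    - {"grip": 1, "x": 0, "y": 0, "z": 2, "roll": 0}
    - {"grip": 1, "x": 0, "y": 0, "z": 1, "roll": 0}
    - {"grip": 1, "x": 0, "y": 0, "z": 0, "roll": 0}
    - {"grip": 1, "x": 0, "y": 0, "z": 0, "roll": 0}

```text
clock: 17.5
tcp_pos: [0.5145, 0.1557, 0.0371]
orientation: [0.001, 0.018, 1.0, 0.0]
wrist_force: [0.4, -0.4, -0.2]
finger_gap: 0.043
grip_force: 41.2
```

Run:
```python
from h import *
plan(513,157,35.5,178); print(env.get_state()["wrist_force"])
```

```text
now [514.5 155.7  37.1] psi 178.0 t 17.5 q6 0.18 -> roll -0.0  x 1.5 y 1.2 z 1.6
[ 0.43959298 -0.44158658 -0.22527347]
```

Call:
servo_tool:
  increments:
    - {"grip": 1, "x": 0, "y": 0, "z": 0.7, "roll": 0}
    - {"grip": 0.45, "x": 0, "y": 0, "z": 0, "roll": 0}
    - {"grip": 0.35, "x": 0, "y": 0, "z": 0, "roll": 0}
    - {"grip": 0.25, "x": 0, "y": 0, "z": 0, "roll": 0}
    - {"grip": 0.25, "x": 0, "y": 0, "z": 0, "roll": 0}

```text
clock: 17.92
tcp_pos: [0.5134, 0.156, 0.0353]
orientation: [0.0, 0.017, 1.0, -0.0]
wrist_force: [-0.6, 0.7, -0.2]
finger_gap: 0.0642
grip_force: 0.0
```

Call:
servo_tool:
  increments:
    - {"grip": 0.25, "x": 0, "y": 0, "z": -15, "roll": 0}
    - {"grip": 0.25, "x": 0, "y": 0, "z": -40, "roll": 0}
    - {"grip": 0.25, "x": 0, "y": 0, "z": -40, "roll": 0}
    - {"grip": 0.25, "x": 0, "y": 0, "z": -40, "roll": 0}
    - {"grip": 0.25, "x": 0, "y": 0, "z": -30, "roll": 0}

```text
clock: 18.33
tcp_pos: [0.5138, 0.1561, 0.2036]
orientation: [0.002, 0.017, 1.0, 0.0]
wrist_force: [0.9, 1.0, -0.5]
finger_gap: 0.0639
grip_force: 0.0
```

Call:
servo_tool:
  increments:
    - {"grip": 0.25, "x": 0, "y": 0, "z": 0, "roll": 0}
    - {"grip": 0.25, "x": 0, "y": 0, "z": 0, "roll": 0}
    - {"grip": 0.25, "x": 0, "y": 0, "z": 0, "roll": 0}

```text
clock: 18.58
tcp_pos: [0.5129, 0.1559, 0.1995]
orientation: [-0.0, 0.017, 1.0, -0.0]
wrist_force: [-0.0, 0.2, -0.1]
finger_gap: 0.064
grip_force: 0.0
```

Run:
```python
from h import *
k,im=shot("wrist","w8.png")
for n,z in(("red",.053),("navy",.031),("green",.003),("yellow",.018)):
    for r in rects(k,im,n,z,300): print(n,np.round(r,1))
t=cam("top"); ti=cv2.imread("pics/top0.png")[:,:,::-1].copy()
h=cv2.cvtColor(ti,cv2.COLOR_RGB2HSV); print(h[200,280],h[188,250])
RNG["yellow"]=((22,100,120),(36,255,255))
for r in rects(t,ti,"yellow",.018,10): print("top",np.round(r,1))
plan(680,5,200)
```

```text
red [281.1 191.1 511.7 154.7  66.7  43.7  -2.1]
navy [283.  181.7 509.9 156.7  97.8  62.7  -2.1]
green [282.5 172.5 508.6 156.3 128.2  92.3  -1.7]
yellow [236.7 352.6 709.6  95.7  38.7  35.5  87.9]
yellow [243.4 289.7 629.1 109.3  38.5  32.4  83. ]
[ 25 137 239] [ 25 136 240]
top [243.8 216.3 631.9 109.7  38.7  25.7  84.1]
top [279.8 199.3 681.6   7.9  38.7  24.5   7.5]
top [249.3 187.8 714.   95.4  37.4  23.6 -89.5]
now [512.3 155.8 198.7] psi 178.0 t 18.6 q6 0.18 -> roll 0.0  x -172.8 y -144.9 z -1.3
```

Red sits within 2 mm of the large case's centre. Now the small yellow case at (681,7).

Call:
servo_tool:
  increments:
    - {"grip": 0.25, "x": 0, "y": 0, "z": 0, "roll": -4.8}
    - {"grip": 0.25, "x": 0, "y": 0, "z": 0, "roll": -4.7}
    - {"grip": 0.25, "x": -24.5, "y": -28, "z": 0, "roll": 0}
    - {"grip": 0.25, "x": -24.5, "y": -28, "z": 0, "roll": 0}
    - {"grip": 0.25, "x": -24.5, "y": -28, "z": 0, "roll": 0}

```text
clock: 19.05
tcp_pos: [0.5966, 0.0819, 0.198]
orientation: [-0.002, -0.066, 0.998, 0.0]
wrist_force: [1.0, 0.8, 0.1]
finger_gap: 0.064
grip_force: 0.0
```

Call:
servo_tool:
  increments:
    - {"grip": 0.25, "x": -24.5, "y": -28, "z": 0, "roll": 0}
    - {"grip": 0.25, "x": -24.5, "y": -28, "z": 0, "roll": 0}
    - {"grip": 0.25, "x": -25, "y": -29, "z": 0, "roll": 0}
    - {"grip": 0.25, "x": 0, "y": 0, "z": 20, "roll": 0}
    - {"grip": 0.25, "x": 0, "y": 0, "z": 0, "roll": 0}

```text
clock: 19.47
tcp_pos: [0.6806, 0.0057, 0.1734]
orientation: [-0.004, -0.064, 0.998, 0.001]
wrist_force: [-1.4, 1.7, -1.6]
finger_gap: 0.0643
grip_force: 0.0
```

Call:
servo_tool:
  increments:
    - {"grip": 0.25, "x": 0, "y": 0, "z": 0, "roll": 0}
    - {"grip": 0.25, "x": 0, "y": 0, "z": 0, "roll": 0}

```text
clock: 19.63
tcp_pos: [0.68, 0.0083, 0.1789]
orientation: [-0.002, -0.066, 0.998, 0.0]
wrist_force: [0.2, -0.5, -0.4]
finger_gap: 0.0637
grip_force: 0.0
```

```bash
sed -i 's/yellow=((24,150,120),(34,255,255))/yellow=((22,100,120),(36,255,255))/' h.py
python3 - <<'E'
from h import *
k,im=shot("wrist","w9.png"); print(proj(k,[.681,.0075,.018]))
for n,z in(("yellow",.018),):
    for r in rects(k,im,n,z,300): print(n,np.round(r,1)); plan(r[2],r[3],2,r[6]+180)
E
```

```text
[[281.13032377 191.60300559]]
yellow [363.9 235.8 714.2  92.9  42.9  29.7  88.1]
now [680.5   8.6 180. ] psi -172.4 t 19.7 q6 -0.24 -> roll -80.5  x -85.4 y -30.8 z 178.0
yellow [279.6 191.5 681.5   6.1  41.2  25.4   7.4]
now [680.5   8.6 180. ] psi -172.4 t 19.7 q6 -0.24 -> roll 0.1  x -0.7 y -2.6 z 178.0
yellow [396.5 154.9 634.1 105.8  43.3  25.7  83. ]
now [680.5   8.6 180. ] psi -172.4 t 19.7 q6 -0.24 -> roll -75.4  x -90.8 y 57.9 z 178.0
```

View pics/w9.png

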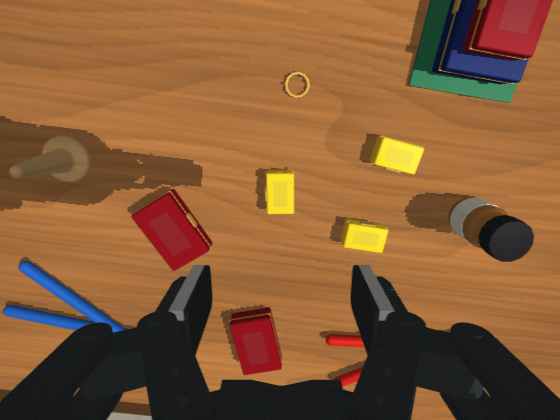

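The target yellow case is at (281,192), the rightmost of the three (others at (397,155) and (365,236)), and it is aligned with the tool. I'll descend and grip.

Call:
servo_tool:
  increments:
    - {"grip": 0.3, "x": -1, "y": -2, "z": 35, "roll": 0}
    - {"grip": 0.3, "x": 0, "y": 0, "z": 40, "roll": 0}
    - {"grip": 0.3, "x": 0, "y": 0, "z": 40, "roll": 0}
    - {"grip": 0.3, "x": 0, "y": 0, "z": 30, "roll": 0}
    - {"grip": 0.3, "x": 0, "y": 0, "z": 18, "roll": 0}
  grip_force: 25

```text
clock: 20.1
tcp_pos: [0.6799, 0.0073, 0.0142]
orientation: [-0.002, -0.066, 0.998, 0.0]
wrist_force: [-0.7, 0.4, -0.2]
finger_gap: 0.0596
grip_force: 0.0
```

Call:
servo_tool:
  increments:
    - {"grip": 0.3, "x": 0, "y": 0, "z": 10, "roll": 0}
    - {"grip": 0.4, "x": 0, "y": 0, "z": 4, "roll": 0}
    - {"grip": 0.5, "x": 0, "y": 0, "z": 0, "roll": 0}
    - {"grip": 0.55, "x": 0, "y": 0, "z": 0, "roll": 0}
    - {"grip": 0.6, "x": 0, "y": 0, "z": 0, "roll": 0}

```text
clock: 20.52
tcp_pos: [0.6845, 0.0058, 0.0055]
orientation: [0.002, -0.066, 0.998, -0.0]
wrist_force: [0.4, 0.9, 0.2]
finger_gap: 0.0341
grip_force: 0.0
```

Call:
servo_tool:
  increments:
    - {"grip": 0.65, "x": 0, "y": 0, "z": 0, "roll": 0}
    - {"grip": 0.7, "x": 0, "y": 0, "z": 0, "roll": 0}
    - {"grip": 0.9, "x": 0, "y": 0, "z": 0, "roll": 0}
    - {"grip": 1, "x": 0, "y": 0, "z": 0, "roll": 0}
    - {"grip": 1, "x": 0, "y": 0, "z": 0, "roll": 0}

```text
clock: 20.93
tcp_pos: [0.684, 0.0057, 0.0049]
orientation: [0.001, -0.065, 0.998, -0.0]
wrist_force: [0.2, 1.1, 6.1]
finger_gap: 0.0255
grip_force: 25.8
```

Run:
```python
from h import *
plan(511.5,155,150,178)
```

```text
now [684.    5.7   4.9] psi -172.5 t 20.9 q6 -0.24 -> roll 9.5  x 177.6 y 143.2 z -145.1
```

Call:
servo_tool:
  increments:
    - {"grip": 1, "x": 0, "y": 0, "z": -15, "roll": 0}
    - {"grip": 1, "x": 0, "y": 0, "z": -35, "roll": 0}
    - {"grip": 1, "x": 0, "y": 0, "z": -35, "roll": 4.8}
    - {"grip": 1, "x": 0, "y": 0, "z": -35, "roll": 4.7}
    - {"grip": 1, "x": 0, "y": 0, "z": -25, "roll": 0}

```text
clock: 21.35
tcp_pos: [0.6837, 0.0056, 0.1518]
orientation: [0.002, 0.019, 1.0, -0.0]
wrist_force: [0.0, 0.1, -0.1]
finger_gap: 0.0254
grip_force: 25.0
```

Call:
servo_tool:
  increments:
    - {"grip": 1, "x": 29, "y": 24, "z": 0, "roll": 0}
    - {"grip": 1, "x": 29, "y": 24, "z": 0, "roll": 0}
    - {"grip": 1, "x": 29, "y": 24, "z": 0, "roll": 0}
    - {"grip": 1, "x": 29, "y": 24, "z": 0, "roll": 0}
    - {"grip": 1, "x": 29, "y": 24, "z": 0, "roll": 0}

```text
clock: 21.77
tcp_pos: [0.5406, 0.1314, 0.1482]
orientation: [0.0, 0.018, 1.0, 0.0]
wrist_force: [1.5, 1.2, -0.5]
finger_gap: 0.0256
grip_force: 25.0
```

Call:
servo_tool:
  increments:
    - {"grip": 1, "x": 29, "y": 23, "z": 0, "roll": 0}
    - {"grip": 1, "x": 0, "y": 0, "z": 0, "roll": 0}
    - {"grip": 1, "x": 0, "y": 0, "z": 0, "roll": 0}
    - {"grip": 1, "x": 0, "y": 0, "z": 0, "roll": 0}
    - {"grip": 1, "x": 0, "y": 0, "z": 0, "roll": 0}

```text
clock: 22.18
tcp_pos: [0.5151, 0.1542, 0.1483]
orientation: [0.001, 0.018, 1.0, -0.0]
wrist_force: [0.4, 0.5, 0.2]
finger_gap: 0.0255
grip_force: 25.0
```

Run:
```python
from h import *
k,im=shot("wrist","w10.png"); p=where()[0]
for n,z in(("yellow",(p[2]-5+18)/1000),("red",.053),("navy",.031)):
    for r in rects(k,im,n,z,300): print(n,np.round(r,1))
plan(514.5,155,58,178)
```

```text
yellow [280.6 278.9 512.7 152.5  48.7  26.8  -2.4]
red [ 40.1 385.3 672.8 -69.7  58.9  12.4 -49.2]
red [283.5 194.9 505.9 155.1  60.3  43.5  -2.1]
navy [290.1 168.8 509.1 156.7  99.9  62.6  -2. ]
now [515.1 154.  148.2] psi 177.9 t 22.2 q6 0.18 -> roll -0.1  x 0.6 y 1.0 z 90.2
```

View pics/w10.png

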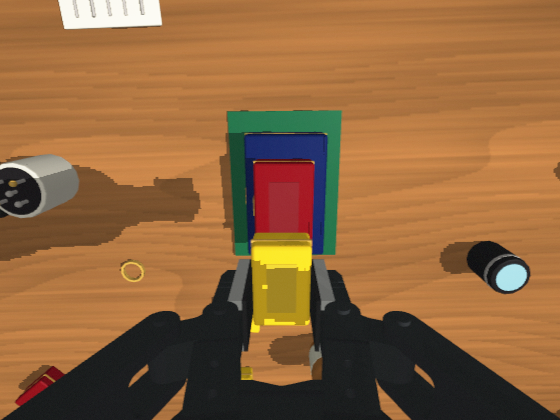

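Yellow is held square above red. Across, red is at col 283 and yellow at col 281, so I'll add 1.5 mm and lower it.

Call:
servo_tool:
  increments:
    - {"grip": 1, "x": 0.5, "y": 1.5, "z": 25, "roll": 0}
    - {"grip": 1, "x": 0, "y": 0, "z": 30, "roll": 0}
    - {"grip": 1, "x": 0, "y": 0, "z": 20, "roll": 0}
    - {"grip": 1, "x": 0, "y": 0, "z": 9, "roll": 0}
    - {"grip": 1, "x": 0, "y": 0, "z": 4, "roll": 0}

```text
clock: 22.65
tcp_pos: [0.5129, 0.1553, 0.0582]
orientation: [-0.002, 0.018, 1.0, -0.0]
wrist_force: [-0.5, 0.5, 0.4]
finger_gap: 0.0252
grip_force: 25.0
```

Call:
servo_tool:
  increments:
    - {"grip": 1, "x": 0, "y": 0, "z": 1, "roll": 0}
    - {"grip": 1, "x": 0, "y": 0, "z": 1, "roll": 0}
    - {"grip": 1, "x": 0, "y": 0, "z": 0, "roll": 0}
    - {"grip": 1, "x": 0, "y": 0, "z": 0, "roll": 0}

```text
clock: 22.98
tcp_pos: [0.5145, 0.1563, 0.0592]
orientation: [0.001, 0.017, 1.0, 0.0]
wrist_force: [-0.0, -0.2, -0.5]
finger_gap: 0.0252
grip_force: 25.0
```

Run:
```python
from h import *
plan(514.5,155,58,178); print(env.get_state()["wrist_force"])
```

```text
now [514.5 156.3  59.2] psi 178.0 t 23.0 q6 0.18 -> roll 0.0  x -0.0 y -1.3 z 1.2
[-0.02694769 -0.17651607 -0.54832045]
```

Call:
servo_tool:
  increments:
    - {"grip": 1, "x": 0, "y": -1, "z": 0.7, "roll": 0}
    - {"grip": 1, "x": 0, "y": 0, "z": 0.5, "roll": 0}
    - {"grip": 1, "x": 0, "y": 0, "z": 0.3, "roll": 0}
    - {"grip": 1, "x": 0, "y": 0, "z": 0, "roll": 0}
    - {"grip": 1, "x": 0, "y": 0, "z": 0, "roll": 0}

```text
clock: 23.4
tcp_pos: [0.5141, 0.1552, 0.0578]
orientation: [0.001, 0.017, 1.0, -0.0]
wrist_force: [-0.5, -1.0, 6.2]
finger_gap: 0.025
grip_force: 25.7
```

Call:
servo_tool:
  increments:
    - {"grip": 0.68, "x": 0, "y": 0, "z": 0, "roll": 0}
    - {"grip": 0.6, "x": 0, "y": 0, "z": 0, "roll": 0}
    - {"grip": 0.5, "x": 0, "y": 0, "z": 0, "roll": 0}
    - {"grip": 0.4, "x": 0, "y": 0, "z": 0, "roll": 0}
    - {"grip": 0.4, "x": 0, "y": 0, "z": 0, "roll": 0}

```text
clock: 23.82
tcp_pos: [0.5133, 0.1552, 0.0564]
orientation: [-0.0, 0.017, 1.0, -0.0]
wrist_force: [0.6, 0.2, 0.2]
finger_gap: 0.0512
grip_force: 0.0
```

Call:
servo_tool:
  increments:
    - {"grip": 0.4, "x": 0, "y": 0, "z": -15, "roll": 0}
    - {"grip": 0.4, "x": 0, "y": 0, "z": -40, "roll": 0}
    - {"grip": 0.3, "x": 0, "y": 0, "z": -40, "roll": 0}
    - {"grip": 0.2, "x": 0, "y": 0, "z": -40, "roll": 0}
    - {"grip": 0.1, "x": 0, "y": 0, "z": -10, "roll": 0}

```text
clock: 24.23
tcp_pos: [0.5163, 0.1557, 0.2081]
orientation: [0.005, 0.017, 1.0, 0.001]
wrist_force: [0.8, 0.2, -0.4]
finger_gap: 0.0769
grip_force: 0.0
```

Call:
servo_tool:
  increments:
    - {"grip": 0.1, "x": 0, "y": 0, "z": 0, "roll": 0}
    - {"grip": 0.1, "x": 0, "y": 0, "z": 0, "roll": 0}
    - {"grip": 0.1, "x": 0, "y": 0, "z": 0, "roll": 0}

```text
clock: 24.48
tcp_pos: [0.5125, 0.1551, 0.1999]
orientation: [-0.001, 0.017, 1.0, -0.0]
wrist_force: [0.8, 0.3, 0.6]
finger_gap: 0.0766
grip_force: 0.0
```

Run:
```python
from h import *
k,im=shot("wrist","w11.png")
for n,z in(("yellow",.071),("red",.053),("navy",.031),("green",.003)):
    for r in rects(k,im,n,z,300): print(n,np.round(r,1))
# loupe glass top (z .040): pale cyan
m=hsvmask(im,(80,40,130),(105,255,255)); 
for c in cv2.findContours(m,cv2.RETR_EXTERNAL,cv2.CHAIN_APPROX_NONE)[0]:
    if cv2.contourArea(c)>60:
        e=cv2.minEnclosingCircle(c); print("glass",e,ray(k,e[0],.04)*1000)
plan(579,338,200)
```

```text
yellow [237.6 351.  664.6 105.5  33.6  30.8  87.9]
yellow [244.  290.1 597.2 116.9  33.2  28.2  83. ]
yellow [281.2 198.4 511.7 154.1  40.8  25.5  -2.1]
red [282.2 192.  510.7 154.8  69.5  43.8  -2.1]
navy [284.  182.4 509.4 156.8  99.9  62.6  -2. ]
green [283.4 173.6 508.9 156.3 128.5  92.3  -1.6]
glass ((475.5, 254.0), 13.463011741638184) [[583.56123069 342.66005806  40.        ]]
now [512.2 155.  199.5] psi 178.0 t 24.5 q6 0.18 -> roll 0.0  x -60.4 y 185.2 z -0.5
```

The stack is within 2–3 mm and parallel. Now the loupe at about (583,342).

Call:
servo_tool:
  increments:
    - {"grip": 0.1, "x": 0, "y": 0, "z": 0, "roll": 2}
    - {"grip": 0.1, "x": -9.5, "y": 31.5, "z": 0, "roll": 0}
    - {"grip": 0.1, "x": -9.5, "y": 31.5, "z": 0, "roll": 0}
    - {"grip": 0.1, "x": -9.5, "y": 31.5, "z": 0, "roll": 0}
    - {"grip": 0.1, "x": -9.5, "y": 31.5, "z": 0, "roll": 0}

```text
clock: 24.95
tcp_pos: [0.5595, 0.2791, 0.1993]
orientation: [-0.002, 0.035, 0.999, -0.001]
wrist_force: [1.6, -0.5, -0.4]
finger_gap: 0.0767
grip_force: 0.0
```

Call:
servo_tool:
  increments:
    - {"grip": 0.1, "x": -9.5, "y": 31.5, "z": 0, "roll": 0}
    - {"grip": 0.1, "x": -9.5, "y": 32, "z": 0, "roll": 0}
    - {"grip": 0.1, "x": 0, "y": 0, "z": 20, "roll": 0}
    - {"grip": 0.1, "x": 0, "y": 0, "z": 0, "roll": 0}
    - {"grip": 0.1, "x": 0, "y": 0, "z": 0, "roll": 0}

```text
clock: 25.37
tcp_pos: [0.5814, 0.3396, 0.1779]
orientation: [-0.003, 0.035, 0.999, -0.002]
wrist_force: [-0.9, -0.8, 0.4]
finger_gap: 0.0768
grip_force: 0.0
```

Call:
servo_tool:
  increments:
    - {"grip": 0.1, "x": 0, "y": 0, "z": 0, "roll": 0}
    - {"grip": 0.1, "x": 0, "y": 0, "z": 0, "roll": 0}

```text
clock: 25.53
tcp_pos: [0.5832, 0.3393, 0.1819]
orientation: [-0.0, 0.035, 0.999, -0.0]
wrist_force: [-0.1, -0.3, -0.4]
finger_gap: 0.0768
grip_force: 0.0
```

Run:
```python
from h import *
k,im=shot("wrist","w12.png")
m=hsvmask(im,(80,40,130),(105,255,255)); 
for c in cv2.findContours(m,cv2.RETR_EXTERNAL,cv2.CHAIN_APPROX_NONE)[0]:
    if cv2.contourArea(c)>60:
        e=cv2.minEnclosingCircle(c); P=ray(k,e[0],.04)[0]*1000; print("glass",e,P); plan(P[0],P[1],3,176)
```

```text
glass ((286.4482727050781, 195.0), 14.58614730834961) [583.16312248 342.92332234  40.        ]
now [583.5 339.4 182.4] psi 175.9 t 25.6 q6 0.48 -> roll -0.1  x 0.6 y 3.5 z 179.4
```

View pics/w12.png

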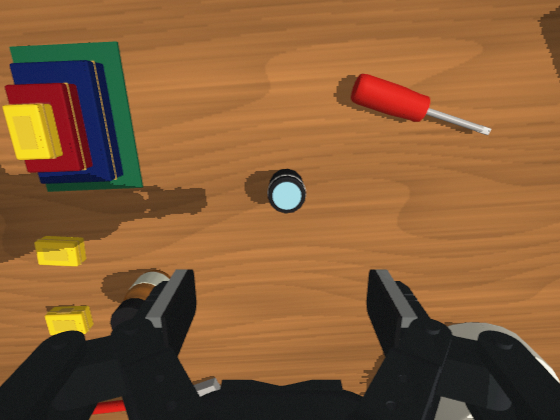

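The loupe's glass is at (286,195), with the stack at the upper left and the jar clear. I'll grip the loupe.

Call:
servo_tool:
  increments:
    - {"grip": 0.2, "x": 0, "y": 3.5, "z": 35, "roll": 0}
    - {"grip": 0.2, "x": 0, "y": 0, "z": 40, "roll": 0}
    - {"grip": 0.2, "x": 0, "y": 0, "z": 40, "roll": 0}
    - {"grip": 0.2, "x": 0, "y": 0, "z": 30, "roll": 0}
    - {"grip": 0.2, "x": 0, "y": 0, "z": 18, "roll": 0}
  grip_force: 30

```text
clock: 26.0
tcp_pos: [0.5817, 0.342, 0.0154]
orientation: [-0.002, 0.035, 0.999, -0.001]
wrist_force: [-0.5, 0.1, 0.1]
finger_gap: 0.0682
grip_force: 0.0
```

Call:
servo_tool:
  increments:
    - {"grip": 0.3, "x": 0, "y": 0, "z": 10, "roll": 0}
    - {"grip": 0.35, "x": 0, "y": 0, "z": 5, "roll": 0}
    - {"grip": 0.4, "x": 0, "y": 0, "z": 0, "roll": 0}
    - {"grip": 0.45, "x": 0, "y": 0, "z": 0, "roll": 0}
    - {"grip": 0.5, "x": 0, "y": 0, "z": 0, "roll": 0}

```text
clock: 26.42
tcp_pos: [0.5852, 0.3443, 0.0058]
orientation: [0.002, 0.035, 0.999, 0.001]
wrist_force: [-0.0, 0.0, 0.2]
finger_gap: 0.0426
grip_force: 0.0
```

Call:
servo_tool:
  increments:
    - {"grip": 0.55, "x": 0, "y": 0, "z": 0, "roll": 0}
    - {"grip": 0.6, "x": 0, "y": 0, "z": 0, "roll": 0}
    - {"grip": 0.8, "x": 0, "y": 0, "z": 0, "roll": 0}
    - {"grip": 1, "x": 0, "y": 0, "z": 0, "roll": 0}
    - {"grip": 1, "x": 0, "y": 0, "z": 0, "roll": 0}

```text
clock: 26.83
tcp_pos: [0.5847, 0.3442, 0.0051]
orientation: [0.001, 0.035, 0.999, 0.0]
wrist_force: [-0.2, -0.5, 5.8]
finger_gap: 0.0334
grip_force: 30.0
```

Run:
```python
from h import *
plan(558,-130,175,176)
```

```text
now [584.7 344.2   5.1] psi 176.0 t 26.8 q6 0.48 -> roll 0.0  x -6.5 y -474.9 z -169.9
```

Call:
servo_tool:
  increments:
    - {"grip": 1, "x": 0, "y": 0, "z": -20, "roll": 0}
    - {"grip": 1, "x": 0, "y": 0, "z": -38, "roll": 0}
    - {"grip": 1, "x": 0, "y": 0, "z": -38, "roll": 0}
    - {"grip": 1, "x": 0, "y": 0, "z": -38, "roll": 0}
    - {"grip": 1, "x": 0, "y": 0, "z": -36, "roll": 0}

```text
clock: 27.25
tcp_pos: [0.5833, 0.3438, 0.1755]
orientation: [0.0, 0.035, 0.999, 0.0]
wrist_force: [0.7, -0.8, -1.0]
finger_gap: 0.0333
grip_force: 29.9
```

Call:
servo_tool:
  increments:
    - {"grip": 1, "x": -0.5, "y": -36.5, "z": 0, "roll": 0}
    - {"grip": 1, "x": -0.5, "y": -36.5, "z": 0, "roll": 0}
    - {"grip": 1, "x": -0.5, "y": -36.5, "z": 0, "roll": 0}
    - {"grip": 1, "x": -0.5, "y": -36.5, "z": 0, "roll": 0}
    - {"grip": 1, "x": -0.5, "y": -36.5, "z": 0, "roll": 0}

```text
clock: 27.67
tcp_pos: [0.5729, 0.1602, 0.1736]
orientation: [0.0, 0.034, 0.999, -0.0]
wrist_force: [-0.4, -0.3, 0.2]
finger_gap: 0.0335
grip_force: 30.0
```

Call:
servo_tool:
  increments:
    - {"grip": 1, "x": -0.5, "y": -36.5, "z": 0, "roll": 0}
    - {"grip": 1, "x": -0.5, "y": -36.5, "z": 0, "roll": 0}
    - {"grip": 1, "x": -0.5, "y": -36.5, "z": 0, "roll": 0}
    - {"grip": 1, "x": -0.5, "y": -36.5, "z": 0, "roll": 0}
    - {"grip": 1, "x": -0.5, "y": -36.5, "z": 0, "roll": 0}

```text
clock: 28.08
tcp_pos: [0.5627, -0.0222, 0.1737]
orientation: [0.0, 0.035, 0.999, 0.0]
wrist_force: [0.8, 0.1, -0.4]
finger_gap: 0.0331
grip_force: 30.0
```

Call:
servo_tool:
  increments:
    - {"grip": 1, "x": -0.5, "y": -36.5, "z": 0, "roll": 0}
    - {"grip": 1, "x": -0.5, "y": -36.5, "z": 0, "roll": 0}
    - {"grip": 1, "x": -0.5, "y": -36.5, "z": 0, "roll": 0}
    - {"grip": 1, "x": 0, "y": 0, "z": 0, "roll": 0}
    - {"grip": 1, "x": 0, "y": 0, "z": 0, "roll": 0}

```text
clock: 28.5
tcp_pos: [0.5568, -0.132, 0.1734]
orientation: [-0.0, 0.037, 0.999, 0.0]
wrist_force: [-0.8, 0.2, -0.8]
finger_gap: 0.0333
grip_force: 30.1
```

Run:
```python
from h import *
k,im=shot("wrist","w13.png")
uv=proj(k,[.4865,-.125,.032])[0]; print(uv)
h=cv2.cvtColor(im,cv2.COLOR_RGB2HSV); u,v=uv.astype(int); m=cv2.inRange(h,np.array((0,0,110)),np.array((180,60,255)))
w=np.zeros_like(m); w[max(v-75,0):v+75,u-75:u+75]=1; m*=w
c=max(cv2.findContours(m,cv2.RETR_EXTERNAL,cv2.CHAIN_APPROX_NONE)[0],key=cv2.contourArea)
print(cv2.minAreaRect((ray(k,c[:,0],.032)[:,:2]*1000).astype(np.float32)))
plan(559,-130,5.5,176)
```

```text
[284.32251947 111.07856975]
((487.5181884765625, -125.1134033203125), (59.46022415161133, 59.022003173828125), 85.98136901855469)
now [ 556.8 -130.5  173.4] psi 175.9 t 28.6 q6 -0.30 -> roll -0.1  x -2.1 y 0.6 z 167.9
```

Call:
servo_tool:
  increments:
    - {"grip": 1, "x": -3, "y": 0, "z": 35, "roll": 0}
    - {"grip": 1, "x": 0, "y": 0, "z": 40, "roll": 0}
    - {"grip": 1, "x": 0, "y": 0, "z": 40, "roll": 0}
    - {"grip": 1, "x": 0, "y": 0, "z": 28, "roll": 0}
    - {"grip": 1, "x": 0, "y": 0, "z": 14, "roll": 0}

```text
clock: 28.97
tcp_pos: [0.5572, -0.127, 0.0124]
orientation: [-0.003, 0.033, 0.999, 0.001]
wrist_force: [-0.1, 0.3, -0.5]
finger_gap: 0.0332
grip_force: 30.1
```

Call:
servo_tool:
  increments:
    - {"grip": 1, "x": 0, "y": 0, "z": 6, "roll": 0}
    - {"grip": 1, "x": 0, "y": 0, "z": 3, "roll": 0}
    - {"grip": 1, "x": 0, "y": 0, "z": 1, "roll": 0}
    - {"grip": 1, "x": 0, "y": 0, "z": 0, "roll": 0}
    - {"grip": 1, "x": 0, "y": 0, "z": 0, "roll": 0}

```text
clock: 29.38
tcp_pos: [0.5615, -0.1303, 0.0081]
orientation: [0.001, 0.035, 0.999, -0.0]
wrist_force: [0.0, -0.9, -0.3]
finger_gap: 0.0331
grip_force: 30.1
```

Run:
```python
from h import *
plan(559.5,-130,5,176); print(env.get_state()["wrist_force"])
```

```text
now [ 561.5 -130.3    8.1] psi 176.0 t 29.4 q6 -0.30 -> roll 0.0  x 2.0 y 0.2 z 3.1
[ 0.03015388 -0.90911369 -0.26855196]
```

Call:
servo_tool:
  increments:
    - {"grip": 1, "x": 2, "y": 0, "z": 1.5, "roll": 0}
    - {"grip": 1, "x": 0, "y": 0, "z": 1, "roll": 0}
    - {"grip": 1, "x": 0, "y": 0, "z": 0.7, "roll": 0}
    - {"grip": 1, "x": 0, "y": 0, "z": 0, "roll": 0}
    - {"grip": 1, "x": 0, "y": 0, "z": 0, "roll": 0}

```text
clock: 29.8
tcp_pos: [0.5586, -0.1303, 0.0051]
orientation: [0.001, 0.035, 0.999, -0.0]
wrist_force: [-3.1, 1.4, 8.4]
finger_gap: 0.0335
grip_force: 31.0
```

Call:
servo_tool:
  increments:
    - {"grip": 0.58, "x": 0, "y": 0, "z": 0, "roll": 0}
    - {"grip": 0.5, "x": 0, "y": 0, "z": 0, "roll": 0}
    - {"grip": 0.4, "x": 0, "y": 0, "z": 0, "roll": 0}
    - {"grip": 0.3, "x": 0, "y": 0, "z": 0, "roll": 0}
    - {"grip": 0.3, "x": 0, "y": 0, "z": 0, "roll": 0}

```text
clock: 30.22
tcp_pos: [0.5581, -0.1301, 0.0032]
orientation: [-0.0, 0.035, 0.999, -0.0]
wrist_force: [-0.2, 0.7, -0.1]
finger_gap: 0.0597
grip_force: 0.0
```

Call:
servo_tool:
  increments:
    - {"grip": 0.3, "x": 0, "y": 0, "z": -15, "roll": 0}
    - {"grip": 0.3, "x": 0, "y": 0, "z": -40, "roll": 0}
    - {"grip": 0.3, "x": 0, "y": 0, "z": -40, "roll": 0}
    - {"grip": 0.3, "x": 0, "y": 0, "z": -40, "roll": 0}
    - {"grip": 0.3, "x": 0, "y": 0, "z": -40, "roll": 0}

```text
clock: 30.63
tcp_pos: [0.5577, -0.1299, 0.1799]
orientation: [-0.0, 0.035, 0.999, 0.0]
wrist_force: [0.6, -0.8, -1.5]
finger_gap: 0.0594
grip_force: 0.0
```

Call:
servo_tool:
  increments:
    - {"grip": 0.3, "x": 15, "y": 5, "z": -30, "roll": 0}
    - {"grip": 0.3, "x": 0, "y": 0, "z": 0, "roll": 0}
    - {"grip": 0.3, "x": 0, "y": 0, "z": 0, "roll": 0}
    - {"grip": 0.3, "x": 0, "y": 0, "z": 0, "roll": 0}

```text
clock: 30.97
tcp_pos: [0.5434, -0.1239, 0.2078]
orientation: [-0.0, 0.035, 0.999, 0.0]
wrist_force: [0.2, 0.0, -0.7]
finger_gap: 0.0596
grip_force: 0.0
```

Run:
```python
from h import *
k,im=shot("wrist","w14.png")
uv=proj(k,[.4875,-.125,.032])[0]
h=cv2.cvtColor(im,cv2.COLOR_RGB2HSV); u,v=uv.astype(int); m=cv2.inRange(h,np.array((0,0,110)),np.array((180,60,255)))
w=np.zeros_like(m); w[max(v-60,0):v+60,u-60:u+60]=1; m*=w
c=max(cv2.findContours(m,cv2.RETR_EXTERNAL,cv2.CHAIN_APPROX_NONE)[0],key=cv2.contourArea)
b=cv2.minAreaRect((ray(k,c[:,0],.032)[:,:2]*1000).astype(np.float32)); print("block",b)
m=hsvmask(im,(80,40,130),(105,255,255))
for c in cv2.findContours(m,cv2.RETR_EXTERNAL,cv2.CHAIN_APPROX_NONE)[0]:
    if cv2.contourArea(c)>40:
        e=cv2.minEnclosingCircle(c); print("glass",e,ray(k,e[0],.04)*1000)
print("expected pot px",proj(k,[.4925,-.049,.045]),"clock",env.get_state()["clock"])
```

```text
block ((487.3705139160156, -125.2758560180664), (59.445411682128906, 58.925437927246094), 85.91954803466797)
glass ((275.5, 202.5), 12.980854988098145) [[ 557.09548468 -131.28466252   40.        ]]
expected pot px [[362.92649536 127.67578012]] clock 31.0167
```

View pics/w14.png

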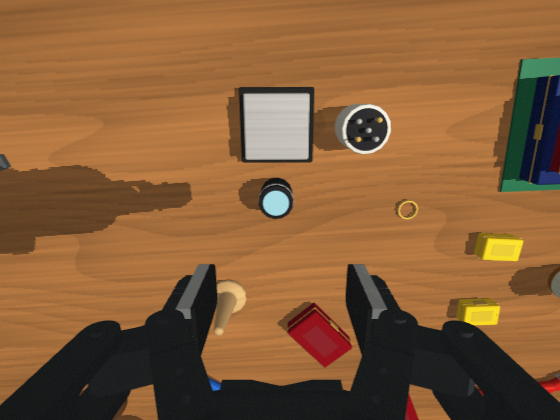

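The final view shows the pot (366,129) upright beside the block and the loupe (276,202) centred behind it, about 1 mm off centre. The cone (230,297) hasn't been touched. Handing in.

```bash
python3 -c "
from workcell import env
print(env.hand_in())"
```

```text
the job is handed in; nothing more can be done
None
```

The job is handed in after about 31 s of robot time: by my last measurements the three cases are stacked on the mat within about 3 mm, and the pot and loupe stand about 18 mm off the block's base; `hand_in` gave no verdict.

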